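Sort evaporation-metal cans by heft and lock the full ones in the carrier

TASK

The small screw-top metal cans on the grey mat all look alike: some are full of evaporation metal, some are empty, and you can only tell which by their weight when you lift them. Turn the black keeper ring of the round carrier anticlockwise (seen from above) to its open stop so that its arms clear the cups, stand every full (heavy) can upright down in a cup of its own, and stand every empty (light) can upright in the open clear tray. Then turn the keeper ring clockwise, through its clicks, right round to the lock stop (the bar mark), so that the arms hold the full cans down for transport, and do not knock over or shove the loupe, vials, timer or dish that stand about.

Things in the scene. Friction and masses are not known exactly. Their poses are not given: they have to be found in the camera images.
- ring_grip (a point): on the axis of the carrier's black knurled keeper ring, 69 mm above the bench. The ring: 52 mm in diameter, from 56 to 78 mm above the bench; the fixed 33 mm cap of the barrel inside it ends at 81 mm. Grip it across its diameter from above at any yaw, fingertips no lower than 56.5 mm (the arms lie below). z up; x turns with the ring and points along one arm
- index (a point): white index line on top of the keeper ring, 78 mm above the bench, 21 mm from the axis; it turns with the ring. On the fixed steel cap it points to a round dot (open stop), either of two fine ticks, or the long bar (lock stop)
- keeper_tip (a point): tip of one of the three flat steel keeper arms, 63 mm from the axis, 120 degrees apart, 18 mm wide, from 50.5 to 55.5 mm above the bench; they turn with the ring. At the open stop each lies midway between two cups, at the lock stop each lies over a cup, 3 mm above the lid of a can that is fully down
- keeper (a joint): angle of the keeper ring, growing clockwise seen from above: 0 = open stop, 1.047 = lock stop. Clicks at 0, 0.349, 0.698, 1.047; left between two it snaps to the nearer. At 0.698 the arms still cover part of the cups. Hard ends at -0.03 and 1.09. A click takes about 0.25 N m. It starts at the lock click or the click before
- carrier: round aluminium base plate, 176 mm in diameter, 7 mm thick, fixed, with the barrel and keeper ring at its middle and three shallow cups round it. Origin: on the barrel's axis at bench height, z up; cup_1 lies along its -x
- cup_1 (a point): centre of the floor of cup 1, 7 mm above the bench, 62 mm from the barrel's axis. Each cup: ring wall of 41 mm inner, 47 mm outer diameter, 16 mm deep, rim 23 mm above the bench. With the keeper open a can goes in from straight above, gripped across the line at right angles to the line from cup to barrel, where there is most room for fingers
- cup_2 (a point): the same for cup 2, 120 degrees round the barrel from cup 1
- cup_3 (a point): the same for cup 3, 120 degrees round from cup 1 the other way
- can_1: screw-top aluminium can, 36 mm in diameter, 40 mm tall, upright; some of the six may be absent. All look alike and the number means nothing: a full one weighs 0.27 to 0.37 kg, an empty one 0.045 to 0.065 kg. Origin: centre of its underside, z up. Grip its straight side with the fingertips 18 mm or more above its foot, else they meet the rim of a cup on setting down
- can_2: as can_1
- can_3: as can_1
- can_4: as can_1
- can_5: as can_1
- can_6: as can_1
- tray: open clear milky plastic tray (lower half of a wafer box) for the empties, loose, 177 mm along its x, 148 mm along its y, 46 mm tall, walls 3 mm, floor 2 mm thick, inside 154 x 134 mm. Origin: centre of its underside, z up
- mat: grey bench mat 180 mm (x) by 260 mm (y), 5 mm thick, fixed; origin at the centre of its underside. The cans stand on it in two rows of three, some 80 mm apart; tweezers 8 mm high lie between the rows
- loupe: bystander: black stand loupe, 38 mm in diameter, 36 mm tall, in front of the carrier; origin at the centre of its underside
- vial_a: bystander: glass vial with a black cap, 22 mm in diameter, 58 mm tall, behind the carrier; origin at its underside
- vial_b: bystander: glass vial with a blue cap, 22 mm in diameter, 58 mm tall, behind the carrier; origin at its underside
- timer: bystander: white countdown timer, 42x68x55 mm, behind the carrier; origin at its underside
- dish: bystander: clear round dish, 89 mm in diameter, 16 mm tall, behind the carrier; origin at its underside

How it is judged:
By the outcome, as a careful person would: the job done as asked, in the order asked, and still so for the second after the job is handed in, with the robot touching nothing.
Of can_1, can_2, can_3, can_4, can_5, can_6 only 4 to 6 are there at a start; the rules pass over those that are not, and their reading is None.
At some moment in a run one of can_1, can_2, can_3, can_4, can_5, can_6, tray may be knocked a few centimetres aside while the robot is not near it.
It also fails if it takes over 210 s, if anything falls off the work surface, if the arm or the gripper's body presses on something with over 40 N, if the wrist force passes 120 N, or if a joint passes its speed limit or range.

ROBOT

A 6-joint arm with a two-finger parallel gripper is mounted at the origin on a cart in front of the work surface, level with it; the furniture and walls round the work are solid. World frame = base frame: x ahead of the robot, y to its left, z up, the work surface at z = 0. Lengths are in mm, angles in rad, forces in N, time in s.
With the tool pointing down it reaches from about 350 to 975 mm from the base axis. Payload 7.1 kg.
Tool frame: the origin (TCP) lies midway between the tips of the shut fingers; the grasp point (between the pads) lies 19 mm behind it (ctrl.grip_point_offset is the distance from the TCP to the grasp point, in mm); z points along the fingers, y is the line along which they close (so a half turn about z gives the same grasp; the last joint's range is limited). The gripper opens to 88 mm and grips with 3 to 60 N. Pads are 20 mm wide; open, the fingers measure 115 mm over their backs; the gripper's body (75 mm by 178 mm) begins 61 mm behind the grasp point.
Start: joints at [-1.356, 0.423, 1.63, -0, 1.089, -0.019], TCP at [144.817, -607.974, 195.475] pointing down, gripper open.
Joint ranges: [-3, 3], [-0.9, 2.11], [0.09, 2.58], [-1.31, 4.45], [0.11, 2.69], [-2.54, 2.54]. Speed limits (rad/s): [2.39, 2.39, 3.01, 3.14, 3.14, 3.14].

INTERFACE

Orientations are given as a rotation vector (axis times angle).
In Python, from workcell import get_obs, optics, close_job, spotter, ctrl gives the robot as it stands. The module is installed in compiled form; this text tells all that it offers.
- The arm moves only by the tool move_arm, never from a script. Its argument "rows" is a list of rows, each a list of 5 numbers: the shift along the tool's x, y, z in cm, then the turn about the tool's z in degrees, then the opening in per cent of the stroke, from 0 (shut) to 100 (fully open). A call has 1 to 10 rows; each row shifts and turns the commanded pose from where the row before left it, along the tool's axes as they then stand; what a row does not reach is not made up. A row lasts 1/8 s, in which the tool goes at most 62.5 mm and 10.7 degrees, less where a joint would pass 70% of its speed; a pose out of reach is approached as far as the arm can. A call with a gripper value outside its range is refused whole. The fingers move at their own pace and stop on an object; the grip force is fixed at half the most. Time passes only in rows, so rows that do not move let the fingers close. It gives the time, the measured TCP pose, the force, the opening and the grip force at its end, in the units of the state.
- get_obs(): the state, without advancing time (a new reading comes with each control period).
- optics.get_image(name): name is "scene" or "side" or "wrist"; returns the picture (420x560x3 uint8, blue, green, red); there is no depth.
- optics.calibration(name): a dict with "camera_matrix" (3x3 intrinsics, pixels), "xyz" and "orientation" of the camera in the world. Camera axes: x right, y down, z forward; pixel columns grow to the right and rows downward; lengths in mm; the calibration is good to about 2 mm. A picture is of the moment at which its call begins: read the wrist's pose just before it. calibration takes no time and is no camera call; for the wrist camera it gives the pose at the moment of the call.
- close_job(): hands the job in; it is judged then, once.
Trained networks look in the newest picture that a camera, given by its name, has taken for a name from the list of things; names that differ only in an ending like _2 or _b are one class to them, and where a whole thing is asked for, a point or a joint stands for the part that bears it (a point fixed in the world has none). Each returns a list of dicts, best first, with "conf" (0 to 1); they miss things now and then, are a little off and sometimes report something else, mostly with a low value. They report only what shows in the picture. A call takes as long as a camera call.
- spotter.find_in(camera, label): "point" ([column, row] in pixels, amid what is visible of it).
- spotter.regions_of(camera, label): "region" (420x560 bool, what is visible of it) and "point" ([column, row] in pixels, amid what is visible of it).
The state is a dict: "t": time; "qpos": joint angles; "qvel": joint speeds; "joint_torque": joint torques, N m; "ee_pos": TCP position; "orientation": TCP orientation; "ft_force": force on the tool from outside, world axes, zero at the start; "moment": the same for the moment, N m; "width": finger opening in mm; "grasp_force": force on a finger pad.
Only numpy, scipy, OpenCV 4.12 (cv2) and the standard library are available. Lean on these libraries where they do the work, as an engineer would, in place of code of your own. Each camera call takes 0.05 s, during which the arm holds its last target. There are 200 camera calls.

## Working session

There is one attempt and no reset: what is moved stays moved. The work goes in short steps, Python scripts to look and compute and a tool call to move; the robot and the scene stay as the last step left them, time stands still between calls to the robot, and variables do not carry over. Pictures are saved under pics/ and viewed, at most 14 in all, crops included, and the job is handed in when it is done.

Besides the shell and the picture viewer there is one more tool, called after ">>>" as name(argument=value, ...) on one line, values as JSON. move_arm: Moves the arm, as the interface text tells. Its arguments: {"type":"object","properties":{"rows":{"type":"array","items":{"type":"array","items":{"type":"number"}}}},"required":["rows"]}

```bash
mkdir -p pics; ls; cat > h.py <<'E'
import numpy as np, cv2
from scipy.spatial.transform import Rotation as R
from workcell import get_obs, optics, close_job, spotter, ctrl
def rot(o):
    o=np.array(o,float)
    return o if o.shape==(3,3) else (R.from_rotvec(o).as_matrix() if o.size==3 else R.from_quat(o).as_matrix())
def ray(c,p):
    K=np.array(c["camera_matrix"]);d=rot(c["orientation"])@np.linalg.solve(K,[p[0],p[1],1.])
    return np.array(c["xyz"],float),d
def at(c,p,z):
    o,d=ray(c,p);return (o+d*(z-o[2])/d[2])[:2]
def proj(c,P):
    q=rot(c["orientation"]).T@(np.array(P,float)-np.array(c["xyz"]));q=np.array(c["camera_matrix"])@q;return q[:2]/q[2]
E
python3 - <<'E'
from h import *
s=get_obs();print({k:np.round(v,3) for k,v in s.items()})
ims=[]
for n in("scene","side","wrist"):
    im=optics.get_image(n);cv2.imwrite(f"pics/{n}0.png",im);c=optics.calibration(n);print(n,c)
Z=dict(can_1=40,carrier=0,tray=46,loupe=36,vial_a=58,timer=55,dish=16,keeper=67,index=78,mat=5,ring_grip=69,cup_1=7)
for n in("scene","side"):
    c=optics.calibration(n)
    for l in Z:
        print(n,l,[(round(d["conf"],2),np.round(d["point"]).tolist(),np.round(at(c,d["point"],Z[l]*(.5 if l=="can_1" else 1))).tolist()) for d in spotter.find_in(n,l) if d["conf"]>.3])
E
```

```text
pics
{'t': np.float64(0.0), 'qpos': array([-1.356,  0.424,  1.631, -0.   ,  1.089, -0.019]), 'qvel': array([ 0.001, -0.001,  0.   ,  0.001, -0.001,  0.   ]), 'joint_torque': array([ 3.0000e-03, -5.4462e+01, -2.7367e+01,  6.4000e-02,  2.3000e-02,
       -0.0000e+00]), 'ee_pos': array([ 144.675, -607.422,  194.705]), 'orientation': array([-3.119, -0.366,  0.   ]), 'ft_force': array([-0.2  ,  0.413, -0.08 ]), 'moment': array([ 0.033, -0.014,  0.034]), 'grasp_force': np.float64(0.0), 'width': np.float64(87.661)}
scene {'camera_matrix': array([[393.16966984,   0.        , 278.07607489],
       [  0.        , 393.16966984, 209.98918775],
       [  0.        ,   0.        ,   1.        ]]), 'xyz': array([-83.95389069, 653.68274873, 912.67879355]), 'orientation': array([-0.99916288,  2.41969792, -1.0456237 ])}
side {'camera_matrix': array([[525.91375716,   0.        , 270.87593923],
       [  0.        , 525.91375716, 207.66284296],
       [  0.        ,   0.        ,   1.        ]]), 'xyz': array([  311.60440845, -1048.69978924,   860.94776913]), 'orientation': array([-2.18208883,  0.288439
[... 1569 characters left out ...]
.0]), (0.61, [253.0, 327.0], [472.0, -326.0])]
side carrier [(0.83, [265.0, 224.0], [592.0, 30.0])]
side tray [(0.6, [204.0, 171.0], [469.0, 267.0])]
side loupe [(0.7, [193.0, 235.0], [395.0, -10.0])]
side vial_a [(0.72, [319.0, 188.0], [756.0, 76.0]), (0.51, [277.0, 267.0], [558.0, -202.0])]
side timer [(0.77, [344.0, 237.0], [746.0, -137.0])]
side dish []
side keeper [(0.56, [263.0, 210.0], [580.0, 6.0]), (0.33, [249.0, 297.0], [473.0, -284.0])]
side index [(0.86, [265.0, 215.0], [574.0, -32.0]), (0.38, [295.0, 321.0], [544.0, -382.0])]
side mat [(0.91, [264.0, 314.0], [507.0, -282.0])]
side ring_grip [(0.8, [268.0, 211.0], [588.0, -5.0])]
side cup_1 [(0.74, [265.0, 226.0], [586.0, 12.0])]
```

View pics/scene0.png

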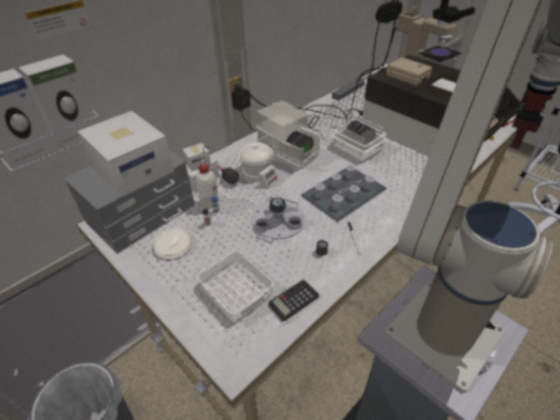

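View pics/side0.png

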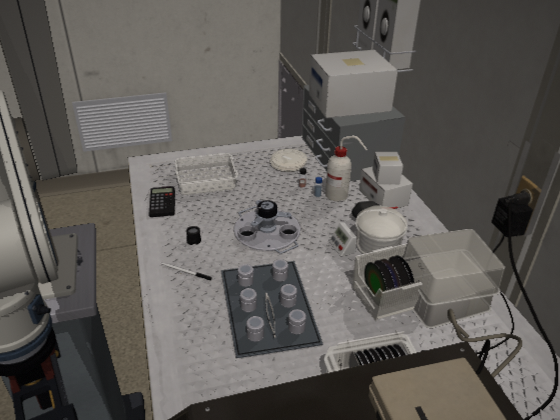

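The scene and side pictures show six cans on the mat. The carrier is at about (586,10), the tray at about (467,280), and the bystanders stand where the task says. Next I'll square the tool yaw and look from above the mat.

>>> move_arm(rows=[[0, 0, 0, 7, 100], [0, 0, 0, 6.4, 100], [3.9, -4.4, 0, 0, 100], [3.9, -4.4, 0, 0, 100], [3.9, -4.4, 0, 0, 100], [3.9, -4.4, 0, 0, 100], [3.9, -4.4, 0, 0, 100], [3.9, -4.4, 0, 0, 100], [3.9, -4.4, 0, 0, 100], [3.9, -4.4, 0, 0, 100]])

```text
t: 2.6
ee_pos: [458.1, -254.5, 195.8]
orientation: [3.141, -0.0, 0.001]
ft_force: [1.4, -0.2, -0.9]
width: 87.7
grasp_force: 0.0
```

```bash
cat >> h.py <<'E'
def head(s):
    m=rot(s["orientation"]);return np.degrees(np.arctan2(m[1,0],m[0,0]))
def look(name):
    s=get_obs();c=optics.calibration("wrist");im=optics.get_image("wrist");cv2.imwrite(f"pics/{name}.png",im)
    print("t",round(float(s["t"]),2),"tcp",np.round(s["ee_pos"],1),"head",round(head(s),2),"cam",np.round(c["xyz"]),"dir",np.round(rot(c["orientation"])[:,2],3));return s,c,im
def canpos(c,reg,zb):
    # fit the can's centre so that its projected silhouette centroid/box matches the region
    from scipy.optimize import minimize
    ys,xs=np.nonzero(reg);hull=lambda p:cv2.convexHull(p.astype(np.float32))
    g=np.linspace(0,2*np.pi,40)
    def cost(p):
        P=np.array([[p[0]+18*np.cos(a),p[1]+18*np.sin(a),z] for a in g for z in(zb,zb+40)])
        m=np.zeros(reg.shape,np.uint8);cv2.fillConvexPoly(m,np.round(hull(np.array([proj(c,q) for q in P]))*16).astype(np.int32),1,shift=4)
        m=m>0;return 1-(m&reg).sum()/max(1,(m|reg).sum())
    x0=at(c,[xs.mean(),ys.mean()],zb+25)
    r=minimize(cost,x0,method="Nelder-Mead",options=dict(initial_simplex=[x0,x0+[6,0],x0+[0,6]],xatol=.3,fatol=1e-3));return r.x,r.fun
E
python3 - <<'E'
from h import *
s,c,im=look("w1")
for d in spotter.regions_of("wrist","can_1"):
    if d["conf"]>.3: print(round(d["conf"],2),np.round(d["point"]),d["region"].sum(),*canpos(c,d["region"],5))
E
```

```text
t 2.6 tcp [ 458.1 -254.5  195.8] head -0.01 cam [ 525. -255.  384.] dir [-0.245 -0.001 -0.969]
0.97 [347. 175.] 1011 [ 474.78874775 -334.32764438] 0.052231718898385515
0.89 [207.  84.] 1148 [ 571.58995298 -178.9864075 ] 0.08671439936356407
0.86 [288.  90.] 1005 [ 567.52220409 -262.07783452] 0.08493150684931505
0.78 [206. 160.] 955 [ 490.78147582 -174.65719464] 0.09047619047619049
0.69 [350.  91.] 1091 [ 561.77315231 -337.47196696] 0.12087026591458505
0.6 [276. 174.] 882 [ 479.53473289 -251.66298989] 0.04039301310043664
```

View pics/w1.png

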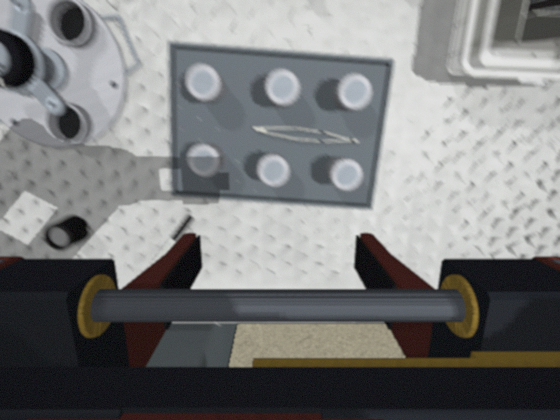

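The wrist view shows all six cans clear and upright, with the carrier at the left edge. I'll look over the carrier next.

>>> move_arm(rows=[[1.2, -5.3, 0, 0, 100], [1.2, -5.3, 0, 0, 100], [1.2, -5.3, 0, 0, 100], [1.2, -5.3, 0, 0, 100], [1.2, -5.3, 0, 0, 100], [0, 0, 0, 0, 100]])

```text
t: 3.45
ee_pos: [517.4, 11.3, 195.6]
orientation: [-3.141, -0.006, -0.001]
ft_force: [-0.3, -0.7, 0.1]
width: 88.1
grasp_force: 0.0
```

```bash
python3 - <<'E'
from h import *
s,c,im=look("w2")
cv2.imwrite("pics/w2c.png",cv2.resize(im[40:240,140:420],None,fx=2.8,fy=2.8,interpolation=cv2.INTER_CUBIC))
Z=dict(carrier=7,keeper=67,index=78,ring_grip=69,cup_1=7,keeper_tip=55,loupe=36,vial_a=58,tray=46,timer=55)
for l in Z:
    print(l,[(round(d["conf"],2),np.round(d["point"]).tolist(),np.round(at(c,d["point"],Z[l])).tolist()) for d in spotter.find_in("wrist",l) if d["conf"]>.3])
E
```

```text
t 3.45 tcp [517.4  11.3 195.6] head 0.23 cam [584.  11. 384.] dir [-0.245 -0.001 -0.969]
carrier [(0.82, [279.0, 120.0], [597.0, 10.0])]
keeper [(0.71, [297.0, 125.0], [590.0, -8.0])]
index [(0.93, [297.0, 128.0], [586.0, -8.0])]
ring_grip [(0.79, [296.0, 130.0], [584.0, -7.0])]
cup_1 [(0.94, [279.0, 125.0], [590.0, 9.0])]
keeper_tip [(0.91, [295.0, 130.0], [585.0, -7.0])]
loupe [(0.94, [276.0, 276.0], [407.0, 13.0])]
vial_a []
tray [(0.75, [63.0, 205.0], [501.0, 257.0]), (0.69, [279.0, 118.0], [597.0, 10.0])]
timer []
```

View pics/w2c.png

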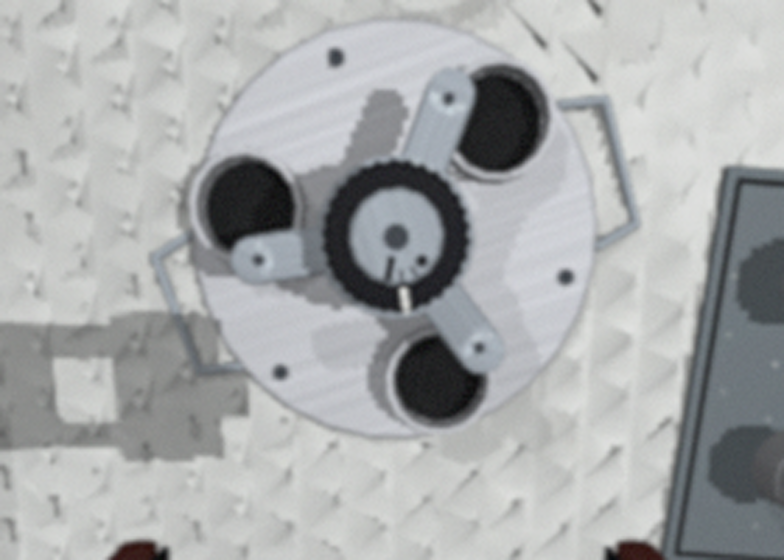

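The index is at the tick next to the bar, so the keeper is at 0.698. The dot is on the anticlockwise side, 40° away. Now I'll fit the centre and cup angles.

```bash
python3 - <<'E'
from h import *
s=get_obs();c=optics.calibration("wrist");im=cv2.imread("pics/w2.png")
px=lambda u,v:[140+u/2.8,40+v/2.8]
print("cap81",at(c,px(396,237),81),"plate7",at(c,px(395,228),7))
O=np.array(at(c,px(396,237),81))
A=[]
for u,v in((498,120),(437,381),(244,205)):
    p=at(c,px(u,v),15);d=p-O;A.append(np.degrees(np.arctan2(d[1],d[0])));print(p,np.hypot(*d),A[-1])
th=np.degrees(np.angle(sum(np.exp(3j*np.radians(a)) for a in A)))/3;print("th",th)
O=(O+at(c,px(395,228),7))/2;print(O)
b=cv2.resize(im[40:240,140:420],None,fx=2.8,fy=2.8)
def circ(x,y,z,r,col):
    q=np.array([(proj(c,[x+r*np.cos(a),y+r*np.sin(a),z])-[140,40])*2.8 for a in np.linspace(0,6.283,60)]);cv2.polylines(b,[q.astype(int)],True,col,1)
circ(*O,7,88,(0,0,255));circ(*O,78,26,(0,255,0));circ(*O,81,16.5,(0,0,255))
for k in range(3):
    a=np.radians(th+120*k);x,y=O+62*np.array([np.cos(a),np.sin(a)]);circ(x,y,23,23.5,(0,0,255));circ(x,y,23,20.5,(0,255,255))
    print(k,x,y,th+120*k)
cv2.imwrite("pics/w2o.png",b)
E
```

```text
cap81 [589.0379886    4.55893049] plate7 [594.08737494   4.09017835]
[635.99824706 -37.56633341] 63.085685641440215 -41.89339804845919
[529.53199638 -14.25737468] 62.41006690647774 -162.45259884745235
[603.14025914  66.91925154] 63.93499570249082 77.25736787191798
th -42.36288365142206
[591.56268177   4.32455442]
0 637.3739857966791 -37.45252569818227 -42.36288365142206
1 604.8370424391231 64.88684755056882 77.63711634857793
2 532.4770170771051 -14.460658582945591 197.63711634857793
```

View pics/w2o.png

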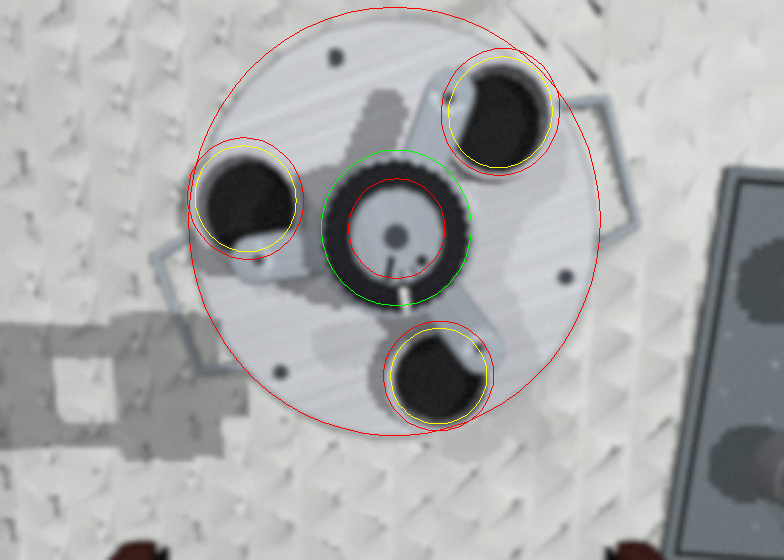

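>>> move_arm(rows=[[2.4, 0.2, 2.5, 0, 100], [2.4, 0.2, 3, 0, 100], [2.4, 0.3, 3, 0, 100], [0, 0, 0, 0, 100], [0, 0, 0, 0, 100]])

```text
t: 4.62
ee_pos: [588.4, 1.9, 110.9]
orientation: [-3.142, 0.0, 0.001]
ft_force: [0.7, 0.5, 0.5]
width: 88.1
grasp_force: 0.0
```

```bash
python3 -c "
from h import *
s=get_obs();print(s['t'],s['ee_pos'],head(s),s['qvel'])"
```

```text
4.625 [588.40373038   1.935905   110.87259037] -0.013296409436506881 [ 0.00449647 -0.02492827 -0.00076667  0.00229708 -0.00327598  0.00180929]
```

>>> move_arm(rows=[[0, -0.2, 1.7, 0, 100], [0, 0, 1.8, 0, 100], [0, 0, 1.7, 0, 100], [0, 0, 0, 0, 100], [0, 0, 0, 0, 30], [0, 0, 0, 0, 30], [0, 0, 0, 0, 30], [0, 0, 0, 0, 30], [0, 0, 0, 0, 30]])

```text
t: 5.75
ee_pos: [588.9, 4.0, 58.6]
orientation: [-3.142, 0.0, -0.0]
ft_force: [-0.1, -0.1, 0.8]
width: 41.5
grasp_force: 0.0
```

```bash
python3 - <<'E'
from h import *
s,c,im=look("w3");print(s["width"],s["grasp_force"],s["ft_force"])
cv2.imwrite("pics/s3.png",cv2.resize(optics.get_image("side")[120:320,180:360],None,fx=3,fy=3))
E
```

```text
t 5.75 tcp [588.9   4.   58.6] head -0.01 cam [656.   4. 247.] dir [-0.246 -0.    -0.969]
41.45227695722922 0.0 [-0.05287742 -0.09108034  0.7963366 ]
```

View pics/s3.png

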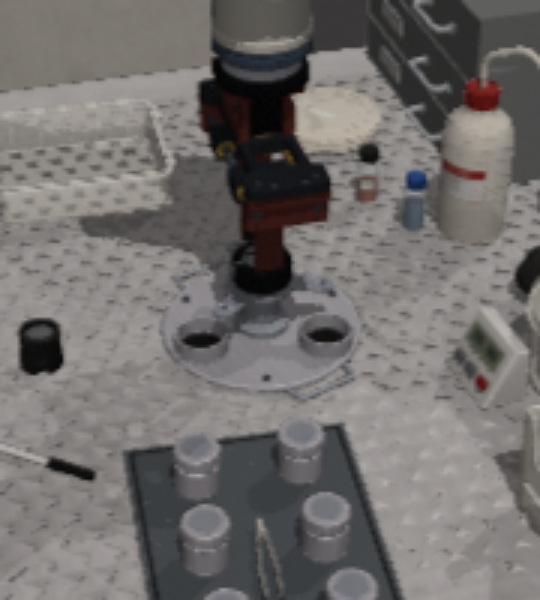

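>>> move_arm(rows=[[0, 0, 0, 0, 30], [0, 0, 0, 0, 30]])

```text
t: 6.1
ee_pos: [588.9, 4.0, 58.5]
orientation: [3.142, -0.0, -0.0]
ft_force: [-0.4, -0.4, -0.0]
width: 26.1
grasp_force: 0.0
```

View pics/w3.png

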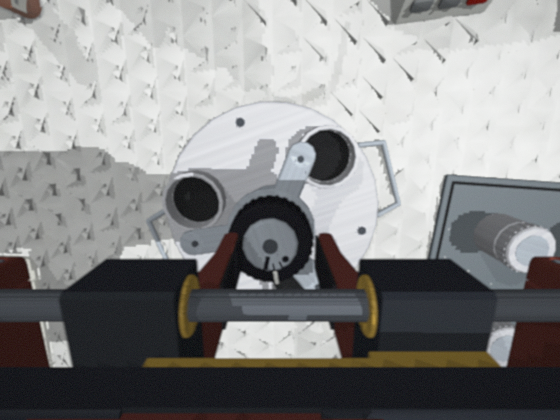

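```bash
python3 - <<'E'
from h import *
a=cv2.imread("pics/w3.png")[170:370,150:390]
s,c,im=look("w4");print(s["width"],s["grasp_force"],s["ft_force"])
side=optics.get_image("side")[170:250,210:320]
cv2.imwrite("pics/w4c.png",np.vstack([np.hstack([cv2.resize(a,(400,333)),cv2.resize(im[170:370,150:390],(400,333))]),cv2.resize(side,(800,267))[:, :800]]))
E
```

```text
t 6.1 tcp [588.9   4.   58.5] head -0.0 cam [656.   4. 247.] dir [-0.246 -0.    -0.969]
26.119955102029735 0.0 [-0.37547232 -0.4327169  -0.01284523]
```

View pics/w4c.png

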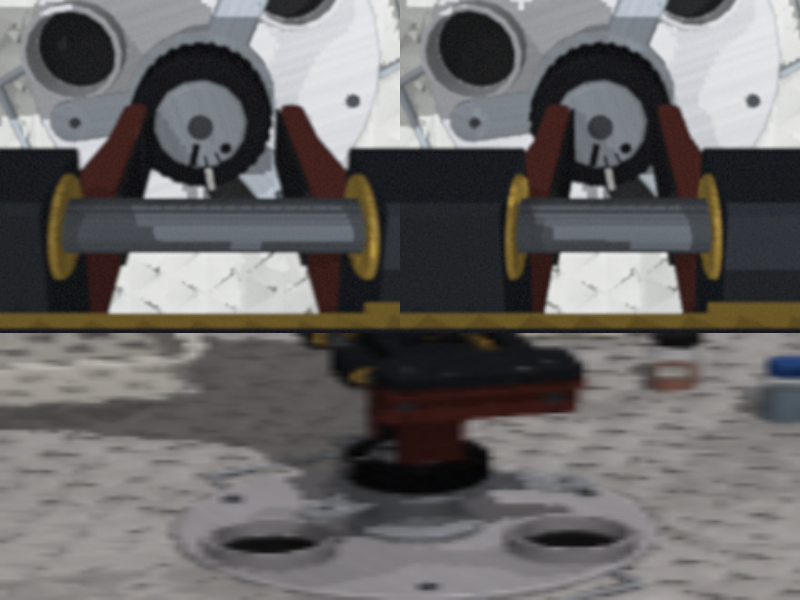

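```bash
python3 - <<'E'
from h import *
c=optics.calibration("side")
for n,p,y in(("tip",(269,208.6),-12),("tip",(269,208.6),-20),("ringbottom",(267,217),-22),("ringtopfront",(267,209),-22)):
    o,d=ray(c,p);q=o+d*(y-o[1])/d[1];print(n,q)
print(proj(c,[589,-12,58.5]),proj(c,[589,-22,56]),proj(c,[589,-22,78]),proj(c,[589,4,0]))
w=optics.calibration("wrist")
print(proj(w,[589,4,81]),[np.round(proj(w,[599,4+k*13,z])) for k in(1,-1) for z in(58.5,80)],[np.round(proj(w,[579,4+k*13,z])) for k in(1,-1) for z in(58.5,80)])
print("ring from w4 z81",at(w,(150+200/1.667,170+127/1.667),81), "z78",at(w,(150+200/1.667,170+127/1.667),60))
im=optics.get_image("side")
cv2.imwrite("pics/s5.png",cv2.resize(im[165:255,205:325],None,fx=6,fy=6,interpolation=cv2.INTER_CUBIC))
E
```

```text
tip [590.24496377 -12.          81.62393508]
tip [588.09475165 -20.          87.63781754]
ringbottom [582.36396684 -22.          63.91061925]
ringtopfront [582.3892125  -22.          88.87176704]
[268.51659926 216.01900816] [269.53331689 219.09139528] [269.54948252 212.10378662] [266.93531088 230.27856558]
[277.48661308 248.17824301] [array([257., 221.]), array([255., 231.]), array([298., 221.]), array([300., 231.])] [array([258., 250.]), array([256., 263.]), array([297., 250.]), array([299., 263.])]
ring from w4 z81 [590.24277847   8.3771078 ] z78 [581.96140171   8.94395473]
```

View pics/s5.png

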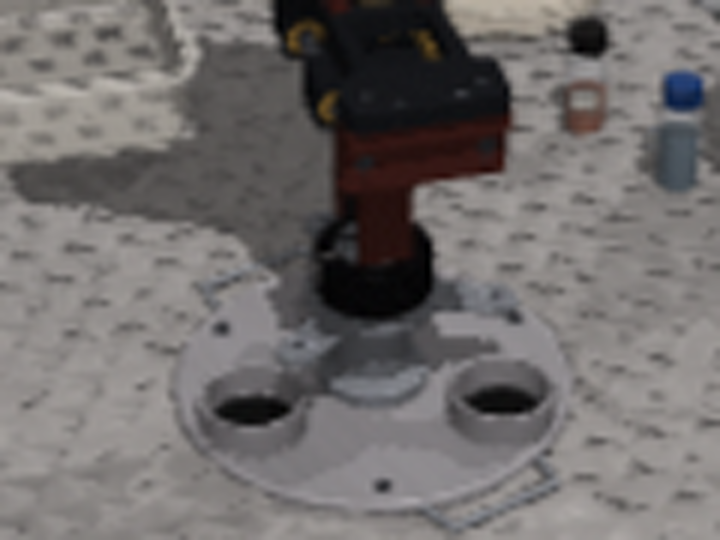

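```bash
python3 -c "
from workcell import ctrl
print(ctrl.grip_point_offset)
from h import *
print(get_obs()['ee_pos'],get_obs()['qpos'])"
```

```text
18.700000000000003
[588.83164878   3.96158114  58.4389078 ] [-1.34853285e-02  5.56405969e-01  1.79150986e+00  6.53073287e-06
  7.93757813e-01  1.55745583e+00]
```

>>> move_arm(rows=[[0, 0, -3, 0, 80], [0, 0, 0, 10, 80], [0, 0, 0, 10, 80], [0, 0, 0, 0, 80], [0, 0, 0, 0, 80], [0, 0, 3, 0, 80], [0, 0, 0.5, 0, 80], [0, 0, 0, 0, 80]])

```text
t: 7.25
ee_pos: [588.6, 4.0, 53.3]
orientation: [3.094, -0.544, -0.001]
ft_force: [-1.1, 0.3, 0.3]
width: 70.2
grasp_force: 0.0
```

>>> move_arm(rows=[[0, 0, 0, 0, 50], [0, 0, 0, 0, 50], [0, 0, 0, 0, 50], [0, 0, 0, 0, 50]])

```text
t: 7.75
ee_pos: [589.0, 4.0, 53.7]
orientation: [-3.094, 0.546, -0.001]
ft_force: [0.2, 0.5, -0.9]
width: 44.2
grasp_force: 0.0
```

```bash
python3 - <<'E'
from h import *
s,c,im=look("w6");print(s["width"],s["grasp_force"],s["ft_force"])
cv2.imwrite("pics/w6c.png",np.hstack([cv2.resize(im[170:370,150:390],(400,333)),cv2.resize(optics.get_image("side")[165:255,205:325],(400,333))]))
E
```

```text
t 7.75 tcp [589.    4.   53.7] head -20.0 cam [652. -19. 242.] dir [-0.231  0.084 -0.969]
44.1808407133797 0.0 [ 0.20103399  0.48344748 -0.88255003]
```

View pics/w6c.png

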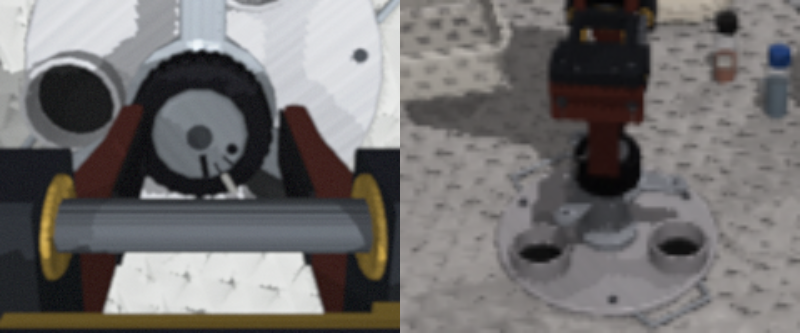

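>>> move_arm(rows=[[0, 0, 0, 0, 80], [0, 0, 0, 0, 80], [0, 0, 0, 0, 80], [0, 0, 0.5, 0, 80], [0, 0, 0.5, 0, 80], [0, 0, 0, 0, 80]])

```text
t: 8.6
ee_pos: [588.3, 4.0, 42.8]
orientation: [3.094, -0.546, -0.002]
ft_force: [-0.2, -0.4, -0.3]
width: 70.5
grasp_force: 0.0
```

>>> move_arm(rows=[[0, 0, 0, 0, 50], [0, 0, 0, 0, 50], [0, 0, 0, 0, 50], [0, 0, 0, 0, 50]])

```text
t: 9.1
ee_pos: [590.9, 8.2, 43.4]
orientation: [-3.088, 0.547, -0.005]
ft_force: [6.8, 22.4, -8.2]
width: 51.0
grasp_force: 30.0
```

The fingertips sit about 24 mm or more above the reported TCP, and the ring centre is near (591,9). I'll release, recentre, go 8 mm lower and grip again.

>>> move_arm(rows=[[0, 0, 0, 0, 85], [0, 0, 0, 0, 85], [0, -0.5, 0, 0, 85], [0, 0, 0.4, 0, 85], [0, 0, 0.4, 0, 85], [0, 0, 0, 0, 85]])

```text
t: 9.85
ee_pos: [590.1, 8.5, 34.9]
orientation: [3.094, -0.546, -0.002]
ft_force: [-0.4, -0.3, 0.7]
width: 74.6
grasp_force: 0.0
```

>>> move_arm(rows=[[0, 0, 0, 0, 50], [0, 0, 0, 0, 50], [0, 0, 0, 0, 50], [0, 0, 0, 0, 50]])

```text
t: 10.35
ee_pos: [590.6, 8.5, 35.6]
orientation: [3.094, -0.545, 0.0]
ft_force: [1.1, -1.3, 0.6]
width: 51.5
grasp_force: 30.0
```

>>> move_arm(rows=[[0, 0, 0, -8.5, 50], [0, 0, 0, -8.5, 50], [0, 0, 0, -8.5, 50], [0, 0, 0, -8.5, 50], [0, 0, 0, -8, 50], [0, 0, 0, 0, 50], [0, 0, 0, 0, 50]])

```text
t: 11.22
ee_pos: [590.6, 8.8, 35.6]
orientation: [-3.085, -0.595, -0.0]
ft_force: [-1.1, 0.7, 1.2]
width: 51.5
grasp_force: 30.0
```

```bash
python3 - <<'E'
from h import *
s=get_obs();print(s["moment"],s["ft_force"],head(s))
E
```

```text
[ 0.10122183  0.06091736 -0.18532774] [-1.08152208  0.66654835  1.21063464] 21.85342459758518
```

>>> move_arm(rows=[[0, 0, 0, 0, 85], [0, 0, 0, 0, 85], [0, 0, 0, 0, 85], [0, 0, -6, 0, 85], [0, 0, -6, 0, 85], [-3, 0, -4, 5, 85], [-3, 0, 0, 9, 60], [0, 0, 0, 8, 60], [0, 0, 0, 0, 60], [0, 0, 0, 0, 60]])

```text
t: 12.48
ee_pos: [534.3, -11.3, 195.4]
orientation: [3.142, 0.004, 0.0]
ft_force: [-1.7, 0.2, -0.3]
width: 52.8
grasp_force: 0.0
```

```bash
python3 - <<'E'
from h import *
s,c,im=look("w7")
cv2.imwrite("pics/w7c.png",cv2.resize(im[40:240,140:420],None,fx=2.8,fy=2.8,interpolation=cv2.INTER_CUBIC))
import json;json.dump({k:np.array(v).tolist() for k,v in c.items()},open("c7.json","w"))
E
```

```text
t 12.47 tcp [534.3 -11.3 195.4] head 0.15 cam [601. -11. 384.] dir [-0.246 -0.001 -0.969]
```

View pics/w7c.png

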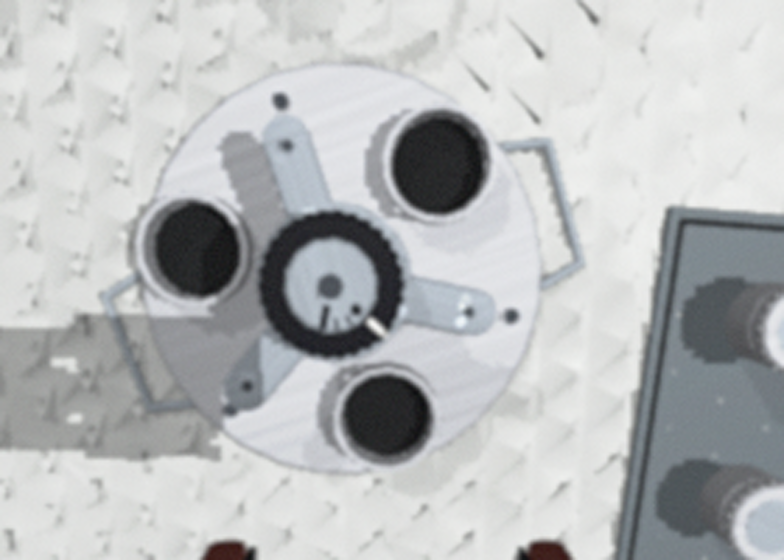

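```bash
python3 - <<'E'
from h import *
from scipy.optimize import least_squares
import json
c=json.load(open("c7.json"))
px=lambda u,v:np.array([140+u/2.8,40+v/2.8])
obs=[px(438,163),px(386,417),px(192,247)]
def cen(x,y,z,r):
    q=np.array([proj(c,[x+r*np.cos(a),y+r*np.sin(a),z]) for a in np.linspace(0,6.283,40)]);return (q.max(0)+q.min(0))/2
def f(p):
    r=[]
    for k in range(3):
        a=p[2]+[0,-2.0944,2.0944][k];r+=list(cen(p[0]+62*np.cos(a),p[1]+62*np.sin(a),23,23.5)-obs[k])
    r+=list(cen(p[0],p[1],81,16.5)-px(330,286));r+=list(cen(p[0],p[1],7,88)-px(342,268));return r
r=least_squares(f,[590,8,-.74]);print(r.x,np.degrees(r.x[2]),np.round(r.fun,1))
for k in(0,-1,1):
    a=r.x[2]+2.0944*k;print(np.round(r.x[:2]+62*np.array([np.cos(a),np.sin(a)]),1),np.degrees(a))
im=cv2.imread("pics/w7.png");cv2.imwrite("/dev/null.png",im)
E
```

```text
[589.99730246   8.01947871  -0.72585483] -41.58841819961317 [ 0.8 -0.5 -0.1  0.8 -0.4  0.5  0.1 -0.3 -0.5 -0.3]
[636.4 -33.1] -41.58841819961317
[531.2 -11.6] -161.58869881181278
[602.5  68.8] 78.41186241258643[ WARN:0@0.435] global loadsave.cpp:1117 imwrite_ imwrite_('/dev/null.png'): can't open file for writing: permission denied
```

The keeper is open and the cups are fitted. Now a gentle touch on bare bench to find where the fingertips really are.

>>> move_arm(rows=[[-3.2, 3, 0, 0, 60], [-3.2, 2.9, 4, 0, 60], [0, 0, 5, 0, 60], [0, 0, 5, 0, 60], [0, 0, 3.5, 0, 60], [0, 0, 0, 0, 60]])

```text
t: 13.28
ee_pos: [468.1, -69.9, 18.3]
orientation: [-3.141, -0.002, 0.009]
ft_force: [0.7, 0.1, 1.0]
width: 52.8
grasp_force: 0.0
```

>>> move_arm(rows=[[0, 0, 0.5, 0, 60], [0, 0, 0.5, 0, 60], [0, 0, 0.5, 0, 60], [0, 0, 0.3, 0, 60], [0, 0, 0, 0, 60]])

```text
t: 13.9
ee_pos: [470.0, -70.3, 2.5]
orientation: [-3.142, 0.0, 0.0]
ft_force: [0.6, -0.3, 0.5]
width: 52.8
grasp_force: 0.0
```

>>> move_arm(rows=[[0, 0, 0.3, 0, 60], [0, 0, 0, 0, 60]])

```text
t: 14.15
ee_pos: [469.9, -70.3, -0.7]
orientation: [-3.142, 0.0, 0.001]
ft_force: [0.6, -0.8, 0.0]
width: 52.5
grasp_force: 0.0
```

Passed zero with no contact, as I suspected. Carrying on down.

>>> move_arm(rows=[[0, 0, 0.5, 0, 60], [0, 0, 0.5, 0, 60], [0, 0, 0.5, 0, 60], [0, 0, 0.3, 0, 60], [0, 0, 0, 0, 60]])

```text
t: 14.78
ee_pos: [469.8, -70.3, -18.8]
orientation: [-3.141, 0.0, 0.001]
ft_force: [0.1, 0.2, 0.0]
width: 52.6
grasp_force: 0.0
```

>>> move_arm(rows=[[0, 0, 0.3, 0, 60], [0, 0, 0, 0, 60]])

```text
t: 15.02
ee_pos: [470.0, -70.3, -21.6]
orientation: [-3.142, 0.0, 0.0]
ft_force: [-0.3, -0.8, -0.7]
width: 53.3
grasp_force: 0.0
```

>>> move_arm(rows=[[0, 0, 0.3, 0, 60], [0, 0, 0, 0, 60]])

```text
t: 15.28
ee_pos: [470.0, -70.3, -24.7]
orientation: [-3.142, 0.0, 0.0]
ft_force: [-0.3, 0.4, -0.6]
width: 52.3
grasp_force: 0.0
```

```bash
python3 - <<'E'
from h import *
c=optics.calibration("side");im=optics.get_image("side")
p=proj(c,[470,-70,0]);print(p);u,v=np.round(p).astype(int)
cv2.imwrite("pics/s8.png",cv2.resize(im[v-50:v+30,u-60:u+60],None,fx=5,fy=5,interpolation=cv2.INTER_CUBIC))
E
```

```text
[228.14398193 255.8674528 ]
```

View pics/s8.png

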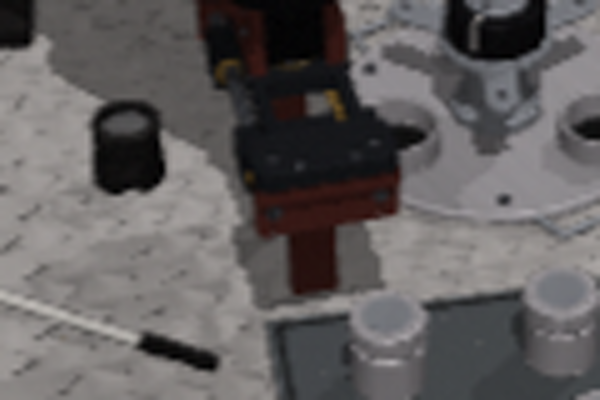

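The front fingertip is at about (231,264), almost down on the bench.

>>> move_arm(rows=[[0, 0, 0.2, 0, 60], [0, 0, 0, 0, 60]])

```text
t: 15.58
ee_pos: [470.0, -70.3, -26.6]
orientation: [-3.142, 0.0, 0.0]
ft_force: [0.9, 0.1, -0.5]
width: 52.9
grasp_force: 0.0
```

>>> move_arm(rows=[[0, 0, 0.2, 0, 60], [0, 0, 0, 0, 60]])

```text
t: 15.82
ee_pos: [470.1, -70.3, -27.0]
orientation: [3.142, -0.0, 0.0]
ft_force: [-5.1, 0.6, 24.8]
width: 53.1
grasp_force: 12.6
```

>>> move_arm(rows=[[0, 0, 0.2, 0, 60], [0, 0, 0, 0, 60]])

```text
t: 16.08
ee_pos: [470.2, -70.3, -27.2]
orientation: [3.141, -0.0, 0.001]
ft_force: [-12.4, 1.8, 54.1]
width: 52.5
grasp_force: 27.3
```

>>> move_arm(rows=[[0, 0, 0.2, 0, 60], [0, 0, 0, 0, 60]])

```text
t: 16.32
ee_pos: [470.3, -70.3, -27.3]
orientation: [3.141, -0.0, 0.002]
ft_force: [-18.8, 2.8, 84.6]
width: 52.8
grasp_force: 42.2
```

The fingertips are 27 mm above the reported TCP, so I'll use tip = TCP + 27. Backing off and looking at the mat again, settled this time.

>>> move_arm(rows=[[0, 0, -3, 0, 70], [0, 0, -6, 0, 70], [0, 0, -6, 0, 70], [0, 3.5, -5, 0, 70], [0, 5, -3, 0, 70], [-1.2, 5, 0, 0, 70], [0, 5, 0, 0, 70], [0, 0, 0, 0, 70], [0, 0, 0, 0, 70], [0, 0, 0, 0, 70]])

```text
t: 17.58
ee_pos: [457.9, -254.1, 197.3]
orientation: [-3.141, -0.002, 0.001]
ft_force: [0.3, 0.2, -0.1]
width: 61.4
grasp_force: 0.0
```

```bash
python3 - <<'E'
from h import *
s,c,im=look("w9")
for d in spotter.regions_of("wrist","can_1"):
    if d["conf"]>.3: print(round(d["conf"],2),np.round(d["point"]),d["region"].sum(),*canpos(c,d["region"],5))
E
```

```text
t 17.57 tcp [ 457.9 -254.1  197.3] head 0.07 cam [ 525. -254.  385.] dir [-0.247  0.    -0.969]
0.89 [289.  88.] 994 [ 566.73645811 -261.83387201] 0.08302583025830257
0.88 [207. 158.] 907 [ 491.10124873 -174.90408667] 0.12788461538461537
0.81 [276. 171.] 803 [ 480.11735347 -251.06151591] 0.1097560975609756
0.64 [354.  94.] 1101 [ 562.24275423 -337.4231365 ] 0.10342019543973946
0.63 [208.  85.] 1140 [ 572.39164383 -178.59905047] 0.08945686900958472
0.62 [348. 173.] 905 [ 475.34330787 -333.11898447] 0.12050534499514087
```

>>> move_arm(rows=[[1.7, -4, 4, 0, 70], [1.6, -4, 5, 0, 70], [0, 0, 5.7, 0, 70], [0, 0, 2.7, 0, 70], [0, 0, 2.5, 0, 70], [0, 0, 0, 0, 70], [0, 0, 0, 0, 30], [0, 0, 0, 0, 30], [0, 0, 0, 0, 30], [0, 0, 0, 0, 30]])

```text
t: 18.92
ee_pos: [490.8, -177.3, 2.2]
orientation: [3.142, -0.001, 0.002]
ft_force: [-0.5, 4.1, 8.2]
width: 35.2
grasp_force: 30.0
```

>>> move_arm(rows=[[0, 0, -2, 0, 30], [0, 0, -4, 0, 30], [0, 0, -4, 0, 30], [0, 0, 0, 0, 30], [0, 0, 0, 0, 30], [0, 0, 0, 0, 30]])

```text
t: 19.68
ee_pos: [489.0, -177.1, 99.6]
orientation: [-3.141, 0.0, 0.004]
ft_force: [-0.1, -1.4, -3.3]
width: 35.2
grasp_force: 30.0
```

```bash
python3 -c "
from h import *
s=get_obs();print(s['ft_force'],s['moment'],s['width'])"
```

```text
[-0.1392274  -1.39811388 -3.34493421] [0.05363493 0.01372882 0.05814734] 35.204414013463996
```

Can A reads about 3.3 N, so it is full. It goes to the cup at (531,-11).

>>> move_arm(rows=[[1, -4, 0, 0, 30], [1, -4.1, 0, 0, 30], [1, -4.1, 0, 0, 30], [1, -4.2, 0, 0, 30], [0, 0, 0, -9.2, 30], [0, 0, 0, -9.2, 30], [0, 0, 0, 0, 30], [0, 0, 0, 0, 30], [0, 0, 0, 0, 30], [0, 0, 0, 0, 30]])

```text
t: 20.92
ee_pos: [530.2, -13.6, 101.1]
orientation: [-3.101, -0.5, 0.0]
ft_force: [0.4, -0.8, -2.4]
width: 34.9
grasp_force: 30.0
```

```bash
python3 -c "
from h import *
s=get_obs();print(s['ft_force'],s['ee_pos'],head(s))
s,c,im=look('w10');u=im[60:260,140:420]
cv2.imwrite('pics/w10c.png',cv2.resize(im[60:300,140:420],None,fx=2,fy=2))"
```

```text
[ 0.40494132 -0.75398154 -2.40085851] [530.18961216 -13.58707082 101.06661052] 18.32826485468018
t 20.93 tcp [530.2 -13.6 101.1] head 18.33 cam [594.   7. 289.] dir [-0.233 -0.078 -0.969]
```

View pics/w10c.png

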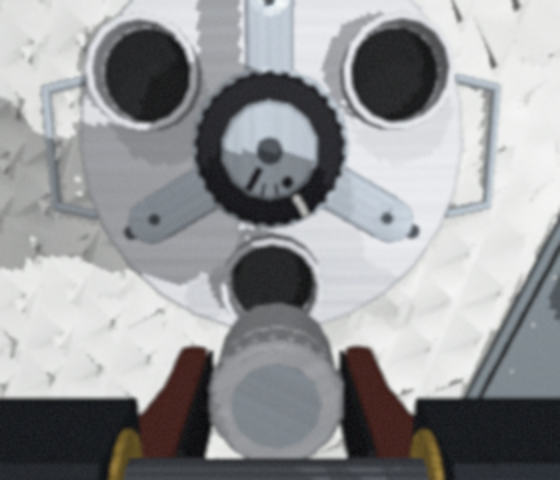

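The can hangs straight and the cup is about 2 mm off along tool x and −y. Correcting that, then lowering carefully.

>>> move_arm(rows=[[0.2, -0.2, 0, 0, 30], [0, 0, 3, 0, 30], [0, 0, 3, 0, 30], [0, 0, 1.5, 0, 30], [0, 0, 0, 0, 30], [0, 0, 0, 0, 30]])

```text
t: 21.72
ee_pos: [532.3, -10.9, 26.9]
orientation: [3.101, 0.502, 0.002]
ft_force: [-0.8, -0.3, -2.0]
width: 35.1
grasp_force: 30.0
```

>>> move_arm(rows=[[0, 0, 0.6, 0, 30], [0, 0, 0.6, 0, 30], [0, 0, 0, 0, 30]])

```text
t: 22.1
ee_pos: [531.1, -10.9, 13.8]
orientation: [-3.101, -0.502, 0.001]
ft_force: [0.9, -0.3, -2.7]
width: 35.3
grasp_force: 30.0
```

```bash
python3 - <<'E'
from h import *
s,c,im=look('w11');print(s["ft_force"],s["moment"])
v=optics.get_image("side")[160:260,200:320]
cv2.imwrite("pics/s11.png",np.hstack([cv2.resize(im[160:300,180:380],(400,333)),cv2.resize(v,(400,333))]))
E
```

```text
t 22.1 tcp [531.1 -10.9  13.8] head 18.4 cam [595.  10. 202.] dir [-0.234 -0.078 -0.969]
[ 0.89365407 -0.32064625 -2.73315524] [-0.00204006 -0.01753857  0.02558628]
```

View pics/s11.png

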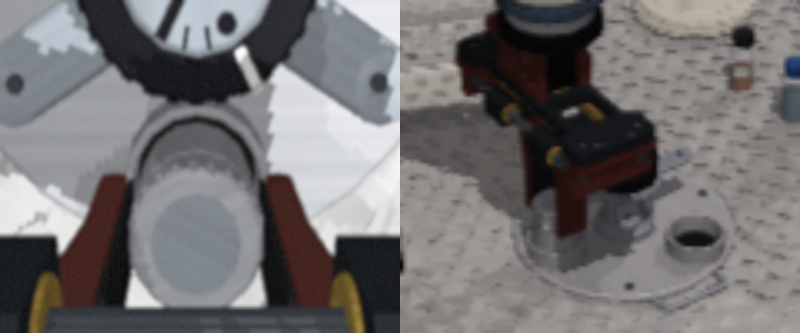

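>>> move_arm(rows=[[0, 0, 0.3, 0, 30], [0, 0, 0, 0, 30]])

```text
t: 22.45
ee_pos: [531.3, -10.9, 10.9]
orientation: [-3.101, -0.502, 0.001]
ft_force: [-0.2, 0.1, -2.4]
width: 35.4
grasp_force: 30.0
```

>>> move_arm(rows=[[0, 0, 0.3, 0, 30], [0, 0, 0, 0, 30]])

```text
t: 22.7
ee_pos: [531.3, -10.9, 7.9]
orientation: [-3.101, -0.502, 0.001]
ft_force: [0.0, -0.4, -2.5]
width: 35.7
grasp_force: 30.0
```

>>> move_arm(rows=[[0, 0, 0.2, 0, 30], [0, 0, 0, 0, 30]])

```text
t: 22.95
ee_pos: [531.4, -10.9, 6.0]
orientation: [-3.101, -0.502, 0.0]
ft_force: [-0.4, 0.3, -3.2]
width: 34.8
grasp_force: 30.0
```

>>> move_arm(rows=[[0, 0, 0.15, 0, 30], [0, 0, 0, 0, 30]])

```text
t: 23.2
ee_pos: [531.4, -10.9, 4.5]
orientation: [-3.101, -0.502, 0.0]
ft_force: [-0.3, -1.1, -3.4]
width: 35.3
grasp_force: 30.0
```

>>> move_arm(rows=[[0, 0, 0.1, 0, 30], [0, 0, 0, 0, 30]])

```text
t: 23.45
ee_pos: [531.5, -10.9, 4.2]
orientation: [3.101, 0.502, 0.0]
ft_force: [-2.3, 0.2, 5.0]
width: 35.6
grasp_force: 30.0
```

Seated at TCP z 4.2. Release, rise, and fetch can D at (572,-179).

>>> move_arm(rows=[[0, 0, 0, 0, 48], [0, 0, 0, 0, 48], [0, 0, -4, 0, 48], [0, 0, -6, 9.2, 48], [0, 0, 0, 9.2, 60], [1, 4.2, 0, 0, 70], [1, 4.2, 0, 0, 70], [1, 4.2, 0, 0, 70], [1, 4.2, 0, 0, 70], [0, 0, 0, 0, 70]])

```text
t: 24.7
ee_pos: [572.2, -181.5, 103.6]
orientation: [3.141, -0.005, 0.002]
ft_force: [-1.2, -0.2, -0.1]
width: 61.7
grasp_force: 0.0
```

```bash
python3 - <<'E'
from h import *
s,c,im=look("w12");print(s["width"],s["ft_force"])
for d in spotter.regions_of("wrist","can_1"):
    if d["conf"]>.3: print(round(d["conf"],2),np.round(d["point"]),d["region"].sum(),*canpos(c,d["region"],5))
E
```

```text
t 24.7 tcp [ 572.2 -181.5  103.6] head -0.19 cam [ 639. -182.  292.] dir [-0.245  0.    -0.97 ]
61.651945418839325 [-1.15421975 -0.20620059 -0.05585222]
0.92 [ 93. 247.] 1353 [532.33521137 -11.35875411] 0.41605524384980574
0.75 [ 43. 196.] 6012 [599.28090819  27.85960947] 0.7052570263579439
0.68 [450. 215.] 2155 [ 563.55511036 -336.75616835] 0.07787762088147199
0.6 [273. 207.] 1636 [ 572.88611688 -178.3730815 ] 0.050000000000000044
0.57 [371. 213.] 1797 [ 568.41201859 -260.91213147] 0.07466529351184348
0.44 [336. 285.] 104 [ 498.57935312 -224.33812915] 0.9536887452880991
```

>>> move_arm(rows=[[0.1, -0.25, 2, 0, 70], [0, 0, 4, 0, 70], [0, 0, 3, 0, 70], [0, 0, 1.2, 0, 70], [0, 0, 0, 0, 70], [0, 0, 0, 0, 30], [0, 0, 0, 0, 30], [0, 0, 0, 0, 30], [0, 0, 0, 0, 30]])

```text
t: 25.92
ee_pos: [573.1, -176.7, 2.5]
orientation: [3.141, -0.0, 0.002]
ft_force: [-1.2, -0.1, 5.9]
width: 35.2
grasp_force: 30.0
```

>>> move_arm(rows=[[0, 0, -2, 0, 30], [0, 0, -4, 0, 30], [0, 0, -4, 0, 30], [0, 0, 0, 0, 30], [0, 0, 0, 0, 30], [0, 0, 0, 0, 30]])

```text
t: 26.68
ee_pos: [571.4, -176.1, 100.5]
orientation: [-3.141, 0.0, 0.004]
ft_force: [0.7, -0.0, -1.0]
width: 35.4
grasp_force: 30.0
```

```bash
python3 -c "
from h import *
for i in range(3):
    s=get_obs();print(s['t'],s['ft_force'],s['ee_pos'],head(s))
    optics.get_image('side')"
```

```text
26.675 [ 0.67873321 -0.02085893 -0.9554841 ] [ 571.43787225 -176.10009477  100.50353099] -0.004739317345159618
26.725 [-0.2601677  -0.2213488  -1.50523463] [ 571.51412513 -176.10256666  100.39240636] -0.008067966031602827
26.775 [ 0.63374956  0.39181884 -0.86722541] [ 571.63697229 -176.14579436  100.43699435] -0.006032597638455839
```

Can D reads about 1 N, so it is empty. Off to the tray for a look.

>>> move_arm(rows=[[-1.9, -5.1, -1, 0, 30], [-1.9, -5.1, -1, 0, 30], [-1.9, -5.1, -1, 0, 30], [-1.9, -5.1, -1, 0, 30], [-1.9, -5.1, -1, 0, 30], [-1.9, -5.1, -1, 0, 30], [-1.9, -5.1, -1, 0, 30], [-1.9, -5.1, -1, 0, 30], [-1.9, -5.1, -1, 0, 30], [0, 0, 0, 0, 30]])

```text
t: 28.08
ee_pos: [400.6, 285.7, 192.0]
orientation: [-3.141, -0.007, -0.001]
ft_force: [-0.6, -0.0, -1.0]
width: 35.7
grasp_force: 30.0
```

>>> move_arm(rows=[[0, 0, 0, 0, 30], [0, 0, 0, 0, 30]])

```text
t: 28.32
ee_pos: [401.6, 281.4, 191.1]
orientation: [3.141, -0.003, -0.001]
ft_force: [0.3, 0.3, -0.7]
width: 35.5
grasp_force: 30.0
```

```bash
python3 - <<'E'
from h import *
s,c,im=look("w13");print(s["ft_force"])
for d in spotter.regions_of("wrist","tray"):
    if d["conf"]>.3:
        m=d["region"].astype(np.uint8);r=cv2.minAreaRect(cv2.findNonZero(m));print(round(d["conf"],2),np.round(d["point"]),m.sum(),r)
        print([np.round(at(c,p,46)).tolist() for p in cv2.boxPoints(r)])
E
```

```text
t 28.32 tcp [401.6 281.4 191.1] head -0.09 cam [469. 281. 379.] dir [-0.247 -0.001 -0.969]
[ 0.28471993  0.31385468 -0.73777595]
0.63 [273. 114.] 18954 ((271.99493408203125, 117.30816650390625), (144.58987426757812, 171.84983825683594), 2.675426721572876)
[[393.0, 373.0], [566.0, 354.0], [560.0, 211.0], [385.0, 210.0]]
```

View pics/w13.png

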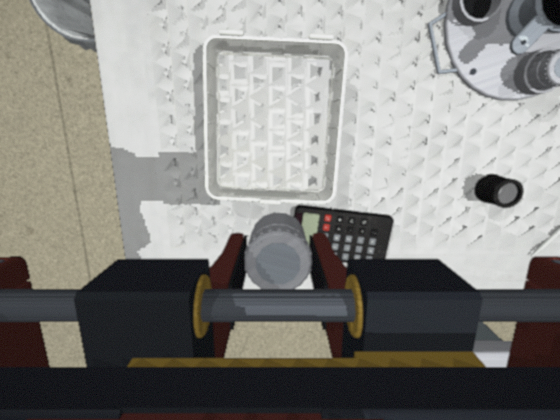

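>>> move_arm(rows=[[4, 0.6, 2, 0, 30], [4, 0.6, 4, 0, 30], [4.2, 0.5, 4, 0, 30], [0, 0, 3, 0, 30], [0, 0, 3, 0, 30], [0, 0, 2.5, 0, 30], [0, 0, 0, 0, 30]])

```text
t: 29.3
ee_pos: [522.3, 263.9, 4.7]
orientation: [3.14, -0.003, -0.006]
ft_force: [0.7, -0.9, 0.3]
width: 35.4
grasp_force: 30.0
```

>>> move_arm(rows=[[0, 0, 0.2, 0, 30], [0, 0, 0, 0, 30]])

```text
t: 29.55
ee_pos: [524.3, 265.8, 5.7]
orientation: [-3.141, 0.001, -0.003]
ft_force: [-0.5, 0.3, -0.7]
width: 35.6
grasp_force: 30.0
```

>>> move_arm(rows=[[0, 0, 0.1, 0, 30], [0, 0, 0, 0, 30]])

```text
t: 29.8
ee_pos: [523.7, 265.8, 4.1]
orientation: [-3.141, -0.0, -0.001]
ft_force: [-0.1, -0.0, -0.6]
width: 35.1
grasp_force: 30.0
```

>>> move_arm(rows=[[0, 0, 0.3, 0, 30], [0, 0, 0, 0, 30]])

```text
t: 30.05
ee_pos: [523.3, 265.5, 0.4]
orientation: [3.141, 0.0, -0.001]
ft_force: [0.0, 0.1, -0.4]
width: 35.3
grasp_force: 30.0
```

>>> move_arm(rows=[[0, 0, 0.15, 0, 30], [0, 0, 0, 0, 30]])

```text
t: 30.3
ee_pos: [523.5, 265.6, -0.5]
orientation: [-3.142, 0.0, 0.0]
ft_force: [-2.5, -0.0, 4.4]
width: 35.2
grasp_force: 30.0
```

>>> move_arm(rows=[[0, 0, 0.1, 0, 30], [0, 0, 0, 0, 30]])

```text
t: 30.55
ee_pos: [523.6, 265.7, -0.5]
orientation: [-3.142, -0.0, -0.0]
ft_force: [-3.8, -1.5, 14.7]
width: 35.2
grasp_force: 30.0
```

>>> move_arm(rows=[[0, 0, -0.1, 0, 48], [0, 0, 0, 0, 48], [0, 0, -5, 0, 48], [0, 0, -5, 0, 48], [0.5, 5.6, -1, 0, 48], [0.5, 5.9, 0, 0, 60], [0.5, 5.9, 0, 0, 70], [0.5, 5.9, 0, 0, 70], [0.5, 5.9, 0, 0, 70], [0.5, 5.9, 0, 0, 70]])

```text
t: 31.8
ee_pos: [553.4, -87.4, 109.0]
orientation: [-3.142, 0.0, -0.0]
ft_force: [1.0, 0.6, -0.3]
width: 61.3
grasp_force: 0.0
```

>>> move_arm(rows=[[0.5, 5.9, 0, 0, 70], [0.5, 5.9, 0, 0, 70], [0.5, 5.9, 0, 0, 70], [0, 0, 0, 0, 70], [0, 0, 0, 0, 70], [0, 0, 0, 0, 70]])

```text
t: 32.55
ee_pos: [568.2, -260.9, 108.9]
orientation: [-3.141, -0.002, 0.001]
ft_force: [0.3, -0.0, -0.2]
width: 61.7
grasp_force: 0.0
```

```bash
cat >> h.py <<'E'
def cans(n):
    s,c,im=look(n);print("w",round(float(s["width"]),1),np.round(s["ft_force"],1))
    for d in spotter.regions_of("wrist","can_1"):
        if d["conf"]>.3 and d["region"].sum()>400:
            x,f=canpos(c,d["region"],5);print(round(d["conf"],2),np.round(d["point"]),np.round(x,1),round(f,2))
E
python3 -c "
from h import *
cans('w14')"
```

```text
t 32.55 tcp [ 568.2 -260.9  108.9] head 0.08 cam [ 635. -261.  297.] dir [-0.247  0.    -0.969]
w 61.7 [ 0.3 -0.  -0.2]
0.69 [ 17. 240.] [527.5   1. ] 0.17
0.62 [270. 277.] [ 496.9 -251.8] 0.62
0.6 [359. 210.] [ 563.2 -338.2] 0.12
0.58 [283. 208.] [ 568.4 -261.6] 0.07
```

>>> move_arm(rows=[[0, 0.05, 4, 0, 70], [0, 0, 4, 0, 70], [0, 0, 1.7, 0, 70], [0, 0, 1, 0, 70], [0, 0, 0, 0, 70], [0, 0, 0, 0, 30], [0, 0, 0, 0, 30], [0, 0, 0, 0, 30], [0, 0, 0, 0, 30]])

```text
t: 33.78
ee_pos: [568.9, -263.1, 2.8]
orientation: [3.141, -0.0, 0.001]
ft_force: [-1.0, 1.4, 5.3]
width: 35.7
grasp_force: 30.0
```

>>> move_arm(rows=[[0, 0, -2, 0, 30], [0, 0, -4, 0, 30], [0, 0, -4, 0, 30], [0, 0, 0, 0, 30], [0, 0, 0, 0, 30], [0, 0, 0, 0, 30]])

```text
t: 34.52
ee_pos: [567.5, -262.5, 100.9]
orientation: [-3.141, 0.0, 0.003]
ft_force: [1.0, 0.5, -0.6]
width: 35.4
grasp_force: 30.0
```

```bash
cat >> h.py <<'E'
def weigh():
    f=[]
    for i in range(3):
        s=get_obs();f.append(s['ft_force'][2]);optics.get_image('side')
    print(np.round(f,1),np.round(s['ee_pos'],1),head(s))
E
python3 -c "
from h import *
weigh()"
```

```text
[-0.6 -0.6 -0.1] [ 567.7 -262.5  100.9] -0.0029583036596930426
```

Can E is empty too. Tray again.

>>> move_arm(rows=[[-1.5, -5.85, 0, 0, 30], [-1.5, -5.85, 0, 0, 30], [-1.5, -5.85, 0, 0, 30], [-1.5, -5.85, 0, 0, 30], [-1.5, -5.85, 0, 0, 30], [-1.5, -5.85, 0, 0, 30], [-1.5, -5.85, 0, 0, 30], [-1.5, -5.85, 0, 0, 30], [-1.5, -5.85, 0, 0, 30], [0, 0, 0, 0, 30]])

```text
t: 35.92
ee_pos: [432.4, 267.2, 101.8]
orientation: [-3.141, -0.009, -0.0]
ft_force: [-0.6, -0.4, -0.7]
width: 35.7
grasp_force: 30.0
```

>>> move_arm(rows=[[0, 0, 0, 0, 30], [0, 0, 3, 0, 30], [0, 0, 3, 0, 30], [0, 0, 2.5, 0, 30], [0, 0, 1, 0, 30], [0, 0, 0, 0, 30], [0, 0, 0, 0, 30]])

```text
t: 36.8
ee_pos: [434.3, 263.5, 7.9]
orientation: [-3.141, 0.001, -0.002]
ft_force: [0.6, 1.3, -0.9]
width: 35.2
grasp_force: 30.0
```

>>> move_arm(rows=[[0, 0, 0.5, 0, 30], [0, 0, 0.2, 0, 30], [0, 0, 0, 0, 30]])

```text
t: 37.17
ee_pos: [433.4, 263.6, 0.1]
orientation: [3.142, 0.0, -0.0]
ft_force: [-0.3, -0.2, -0.5]
width: 35.3
grasp_force: 30.0
```

>>> move_arm(rows=[[0, 0, 0.15, 0, 30], [0, 0, 0, 0, 30]])

```text
t: 37.42
ee_pos: [433.6, 263.8, -0.2]
orientation: [-3.141, -0.0, -0.0]
ft_force: [-2.7, -0.8, 13.4]
width: 35.3
grasp_force: 30.0
```

>>> move_arm(rows=[[0, 0, -0.1, 0, 48], [0, 0, 0, 0, 48], [0, 0, -5, 0, 48], [0, 0, -5, 0, 48], [1.3, 5.8, -1, 0, 48], [1.3, 6, 0, 0, 60], [1.3, 6, 0, 0, 70], [1.3, 6, 0, 0, 70], [1.3, 6, 0, 0, 70], [1.3, 6, 0, 0, 70]])

```text
t: 38.67
ee_pos: [511.7, -96.5, 109.6]
orientation: [-3.142, 0.0, -0.0]
ft_force: [1.1, 0.5, -0.5]
width: 61.3
grasp_force: 0.0
```

>>> move_arm(rows=[[1.3, 6, 0, 0, 70], [1.3, 6, 0, 0, 70], [1.3, 6, 0, 0, 70], [1.3, 6, 0, 0, 70], [0, 0, 0, 0, 70], [0, 0, 0, 0, 70], [0, 0, 0, 0, 70]])

```text
t: 39.55
ee_pos: [563.0, -332.7, 109.4]
orientation: [-3.141, -0.002, 0.002]
ft_force: [-0.2, -0.1, 0.0]
width: 61.5
grasp_force: 0.0
```

```bash
python3 -c "
from h import *
cans('w15')"
```

```text
t 39.55 tcp [ 563.  -332.7  109.4] head 0.07 cam [ 630. -333.  298.] dir [-0.247  0.    -0.969]
w 61.5 [-0.2 -0.1  0. ]
0.81 [282. 280.] [ 494.9 -334.2] 0.63
0.56 [283. 206.] [ 564.2 -337.9] 0.07
```

>>> move_arm(rows=[[0.1, 0.5, 3, 0, 70], [0, 0, 4, 0, 70], [0, 0, 2.7, 0, 70], [0, 0, 1, 0, 70], [0, 0, 0, 0, 70], [0, 0, 0, 0, 30], [0, 0, 0, 0, 30], [0, 0, 0, 0, 30], [0, 0, 0, 0, 30]])

```text
t: 40.78
ee_pos: [564.9, -339.4, 3.5]
orientation: [3.141, -0.0, 0.001]
ft_force: [-0.6, 3.2, 6.0]
width: 35.3
grasp_force: 30.0
```

>>> move_arm(rows=[[0, 0, -2, 0, 30], [0, 0, -4, 0, 30], [0, 0, -4, 0, 30], [0, 0, 0, 0, 30], [0, 0, 0, 0, 30], [0, 0, 0, 0, 30]])

```text
t: 41.52
ee_pos: [563.2, -338.7, 100.8]
orientation: [-3.14, 0.0, 0.004]
ft_force: [0.4, 0.4, -3.6]
width: 35.3
grasp_force: 30.0
```

```bash
python3 -c "
from h import *
weigh()"
```

```text
[-3.6 -2.5 -3. ] [ 563.6 -338.9  101. ] -0.003564700836272592
```

Can F is full. It goes to the cup at (636,-33), with the camera side turned to face the barrel.

>>> move_arm(rows=[[1.2, -5.1, 0, 0, 30], [1.2, -5.1, 0, 0, 30], [1.2, -5.1, 0, 0, 30], [1.2, -5.1, 0, 0, 30], [1.2, -5.1, 0, 0, 30], [1.2, -5.1, 0, 0, 30], [0, 0, 0, -9.9, 30], [0, 0, 0, -9.9, 30], [0, 0, 0, -9.9, 30], [0, 0, 0, -9.9, 30]])

```text
t: 42.92
ee_pos: [636.2, -33.3, 101.9]
orientation: [-2.952, -1.073, 0.002]
ft_force: [-0.6, -0.4, -2.3]
width: 35.2
grasp_force: 30.0
```

>>> move_arm(rows=[[0, 0, 0, -9.9, 30], [0, 0, 0, -9.9, 30], [0, 0, 0, -9.9, 30], [0, 0, 0, -9.9, 30], [0, 0, 0, -9.9, 30], [0, 0, 0, -9.9, 30], [0, 0, 0, -9.9, 30], [0, 0, 0, -9.9, 30], [0, 0, 0, -9.9, 30], [0, 0, 0, -9.7, 30]])

```text
t: 44.18
ee_pos: [636.1, -33.4, 101.9]
orientation: [-1.107, -2.939, 0.001]
ft_force: [-0.0, 0.0, -2.6]
width: 35.1
grasp_force: 30.0
```

>>> move_arm(rows=[[0, 0, 0, 0, 30], [0, 0, 0, 0, 30], [0, 0, 0, 0, 30]])

```text
t: 44.55
ee_pos: [636.4, -33.4, 102.5]
orientation: [-1.118, -2.936, 0.0]
ft_force: [-0.4, -0.2, -3.1]
width: 35.0
grasp_force: 30.0
```

```bash
cat >> h.py <<'E'
def tocup(s,cup):
    h=np.radians(head(s));d=np.array(cup)-s["ee_pos"][:2]
    print("tool dx,dy mm",d@[np.cos(h),np.sin(h)],d@[np.sin(h),-np.cos(h)])
E
python3 -c "
from h import *
s,c,im=look('w16');tocup(s,(636.5,-33));print(proj(c,[636.5,-33,23]),proj(c,[590.2,8.2,81]))
cv2.imwrite('pics/w16c.png',cv2.resize(im[60:300,140:420],None,fx=2,fy=2))"
```

```text
t 44.55 tcp [636.4 -33.4 102.5] head 138.29 cam [586.  11. 291.] dir [ 0.185 -0.165 -0.969]
tool dx,dy mm 0.22210004027390978 0.3404133219116576
[278.27285111 205.95951633] [278.43384364 137.75434438]
```

View pics/w16c.png

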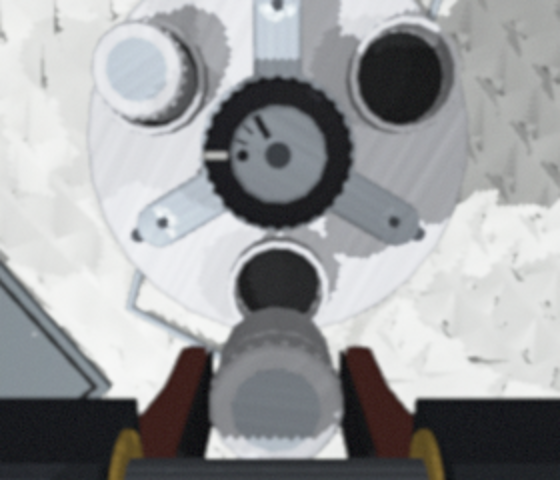

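Well aligned. Lowering.

>>> move_arm(rows=[[0.05, 0.05, 3, 0, 30], [0, 0, 3, 0, 30], [0, 0, 1.5, 0, 30], [0, 0, 0.7, 0, 30], [0, 0, 0, 0, 30], [0, 0, 0, 0, 30]])

```text
t: 45.35
ee_pos: [637.3, -32.8, 21.6]
orientation: [1.115, 2.935, 0.001]
ft_force: [0.0, 0.4, -2.1]
width: 35.5
grasp_force: 30.0
```

>>> move_arm(rows=[[0, 0, 0.5, 0, 30], [0, 0, 0, 0, 30]])

```text
t: 45.6
ee_pos: [636.3, -32.7, 15.6]
orientation: [-1.116, -2.937, 0.0]
ft_force: [0.4, 0.6, -2.8]
width: 35.3
grasp_force: 30.0
```

>>> move_arm(rows=[[0, 0, 0.4, 0, 30], [0, 0, 0, 0, 30]])

```text
t: 45.85
ee_pos: [636.1, -32.7, 11.2]
orientation: [-1.116, -2.936, 0.0]
ft_force: [-0.1, -0.0, -2.5]
width: 35.4
grasp_force: 30.0
```

>>> move_arm(rows=[[0, 0, 0.3, 0, 30], [0, 0, 0.2, 0, 30], [0, 0, 0, 0, 30]])

```text
t: 46.22
ee_pos: [636.2, -32.7, 6.3]
orientation: [-1.116, -2.936, 0.0]
ft_force: [0.1, 0.7, -2.9]
width: 35.2
grasp_force: 30.0
```

>>> move_arm(rows=[[0, 0, 0.15, 0, 30], [0, 0, 0, 0, 30]])

```text
t: 46.48
ee_pos: [636.6, -32.8, 5.5]
orientation: [1.116, 2.936, 0.0]
ft_force: [-1.4, -0.1, 1.6]
width: 35.4
grasp_force: 30.0
```

>>> move_arm(rows=[[0, 0, -0.1, 0, 48], [0, 0, 0, 0, 48], [0, 0, -4, 0, 48], [0, 0, -6, 0, 48], [0, 0, 0, 9.7, 60], [0, 0, 0, 9.7, 70], [0, 0, 0, 9.7, 70], [0, 0, 0, 9.7, 70], [0, 0, 0, 9.5, 70]])

```text
t: 47.6
ee_pos: [636.6, -32.7, 106.3]
orientation: [2.226, 2.217, 0.0]
ft_force: [-0.8, 0.1, 0.0]
width: 61.3
grasp_force: 0.0
```

>>> move_arm(rows=[[-4.4, -3.1, 0, 0, 70], [-4.4, -3.1, 0, 0, 70], [-4.3, -3.1, 0, 0, 70], [-4.4, -3.2, 0, 0, 70], [-4.3, -3.1, 0, 0, 70], [0, 0, 0, 0, 70], [0, 0, 0, 0, 70], [0, 0, 0, 0, 70]])

```text
t: 48.6
ee_pos: [481.7, -250.1, 106.2]
orientation: [2.218, 2.225, 0.0]
ft_force: [-0.9, -0.2, -0.1]
width: 61.6
grasp_force: 0.0
```

```bash
python3 -c "
from h import *
cans('w17')"
```

```text
t 48.6 tcp [ 481.7 -250.1  106.2] head 90.18 cam [ 481. -183.  294.] dir [ 0.002 -0.247 -0.969]
w 61.6 [-0.9 -0.2 -0.1]
0.65 [278. 212.] [ 479.3 -251.9] 0.08
```

>>> move_arm(rows=[[-0.15, -0.2, 3, 0, 70], [0, 0, 4, 0, 70], [0, 0, 2.4, 0, 70], [0, 0, 1, 0, 70], [0, 0, 0, 0, 70], [0, 0, 0, 0, 30], [0, 0, 0, 0, 30], [0, 0, 0, 0, 30], [0, 0, 0, 0, 30]])

```text
t: 49.82
ee_pos: [479.3, -252.7, 2.8]
orientation: [2.219, 2.222, 0.001]
ft_force: [-0.3, 0.8, 5.3]
width: 35.6
grasp_force: 30.0
```

>>> move_arm(rows=[[0, 0, -2, 0, 30], [0, 0, -4, 0, 30], [0, 0, -4, 0, 30], [0, 0, 0, 0, 30], [0, 0, 0, 0, 30], [0, 0, 0, 0, 30]])

```text
t: 50.58
ee_pos: [477.8, -251.9, 100.8]
orientation: [-2.218, -2.221, 0.001]
ft_force: [0.5, 0.4, -1.2]
width: 35.2
grasp_force: 30.0
```

```bash
python3 -c "
from h import *
weigh()"
```

```text
[-1.2 -0.8 -1.3] [ 478.  -252.1  100.9] 90.09632238701116
```

Can B is empty. Tray.

>>> move_arm(rows=[[5.6, 0, 0, 0, 30], [5.6, 0, 0, 0, 30], [5.6, 0, 0, 0, 30], [5.6, 0, 0, 0, 30], [5.6, 0, 0, 0, 30], [5.6, 0, 0, 0, 30], [5.6, 0, 0, 0, 30], [5.6, 0, 0, 0, 30], [5.6, 0, 0, 0, 30], [5.6, 0, 0, 0, 30]])

```text
t: 51.98
ee_pos: [477.4, 309.3, 101.6]
orientation: [-2.219, -2.223, 0.001]
ft_force: [0.4, -1.1, 0.0]
width: 35.4
grasp_force: 30.0
```

>>> move_arm(rows=[[0, 0, 0, 0, 30], [0, 0, 0, 0, 30], [0, 0, 0, 0, 30], [0, 0, 0, 0, 30]])

```text
t: 52.48
ee_pos: [478.0, 306.3, 102.1]
orientation: [-2.221, -2.221, 0.001]
ft_force: [0.3, 0.5, 0.2]
width: 35.5
grasp_force: 30.0
```

```bash
python3 -c "
from h import *
s,c,im=look('w18')
print([np.round(proj(c,[x,y,2])).tolist() for x,y in((433.5,263.8),(523.6,265.7))],s['ft_force'])
cv2.imwrite('pics/w18c.png',np.hstack([cv2.resize(im,(420,315)),cv2.resize(optics.get_image('side')[110:290,140:380],(380,315))]))"
```

```text
t 52.48 tcp [478.  306.3 102.1] head 90.0 cam [478. 373. 290.] dir [ 0.001 -0.248 -0.969]
[[234.0, 242.0], [323.0, 240.0]] [0.33831448 0.53103077 0.17474541]
```

View pics/w18c.png

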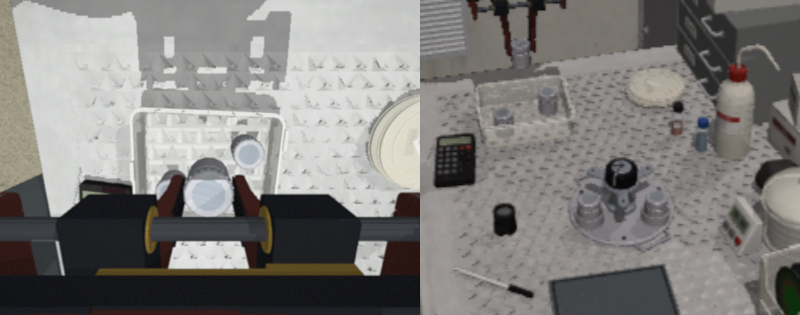

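```bash
python3 -c "
from h import *
c=optics.calibration('wrist')
optics.get_image('wrist')
for d in spotter.regions_of('wrist','can_1'):
    if d['conf']>.25 and d['region'].sum()>300: print(d['conf'],np.round(d['point']),d['region'].sum(),canpos(c,d['region'],2))
k=4/3
for p in((133,112),(285,115),(140,110),(275,110),(282,190)): print(p,at(c,(p[0]*k,p[1]*k),46))
"
```

```text
0.73 [224. 246.] 545 (array([430.51181388, 265.4332421 ]), np.float64(0.6975582685904551))
0.65 [330. 203.] 1686 (array([523.01973008, 311.2525863 ]), np.float64(0.053932584269662964))
0.55 [279. 252.] 4146 (array([483.14315933, 260.7561384 ]), np.float64(0.5701881331403762))
(133, 112) [398.37277547 358.93030671]
(285, 115) [559.45265667 355.80555069]
(140, 110) [405.92702091 361.0075811 ]
(275, 110) [548.45119888 361.01757512]
(282, 190) [563.13776244 270.3076129 ]
```

Can D was knocked along to (523,311) but is still upright, and the tray hasn't moved. I'll put B at (502,258), which leaves room for the fingers.

>>> move_arm(rows=[[-4.8, 2.4, 0, 0, 30], [0, 0, 0, 0, 30], [0, 0, 3, 0, 30], [0, 0, 3, 0, 30], [0, 0, 2.5, 0, 30], [0, 0, 1, 0, 30], [0, 0, 0, 0, 30], [0, 0, 0, 0, 30]])

```text
t: 53.68
ee_pos: [502.6, 260.1, 8.0]
orientation: [2.219, 2.223, 0.002]
ft_force: [-0.0, -0.8, -0.4]
width: 35.3
grasp_force: 30.0
```

>>> move_arm(rows=[[0, 0, 0.4, 0, 30], [0, 0, 0.1, 0, 30], [0, 0, 0, 0, 30]])

```text
t: 54.05
ee_pos: [502.0, 259.6, 2.3]
orientation: [2.22, 2.223, 0.0]
ft_force: [-0.1, -0.1, -1.2]
width: 34.8
grasp_force: 30.0
```

>>> move_arm(rows=[[0, 0, 0.2, 0, 30], [0, 0, 0, 0, 30]])

```text
t: 54.3
ee_pos: [501.9, 259.5, 0.0]
orientation: [-2.22, -2.223, 0.0]
ft_force: [0.6, -0.7, -0.8]
width: 35.5
grasp_force: 30.0
```

>>> move_arm(rows=[[0, 0, 0.1, 0, 30], [0, 0, 0, 0, 30]])

```text
t: 54.55
ee_pos: [502.0, 259.6, -0.2]
orientation: [-2.22, -2.223, 0.0]
ft_force: [-3.1, -1.4, 7.1]
width: 35.1
grasp_force: 30.0
```

>>> move_arm(rows=[[0, 0, 0, 0, 48], [0, 0, 0, 0, 48], [0, 0, -5, 0, 48], [0, 0, -5, 0, 48], [-5.9, -0.3, -1, 0, 48], [-5.9, -0.3, 0, 0, 60], [-5.9, -0.3, 0, 0, 70], [-5.9, -0.3, 0, 0, 70], [-5.9, -0.3, 0, 0, 70], [-5.9, -0.3, 0, 0, 70]])

```text
t: 55.8
ee_pos: [484.4, -96.4, 109.2]
orientation: [2.219, 2.223, 0.0]
ft_force: [0.8, -0.3, -0.5]
width: 61.3
grasp_force: 0.0
```

>>> move_arm(rows=[[-5.9, -0.3, 0, 0, 70], [-5.9, -0.3, 0, 0, 70], [-5.9, -0.2, 0, 0, 70], [-5.9, 0, 0, 0, 70], [0, 0, 0, 0, 70], [0, 0, 0, 0, 70], [0, 0, 0, 0, 70]])

```text
t: 56.68
ee_pos: [476.8, -328.9, 108.9]
orientation: [-2.217, -2.224, 0.0]
ft_force: [-0.3, -0.0, 0.1]
width: 61.6
grasp_force: 0.0
```

```bash
python3 -c "
from h import *
cans('w19')"
```

```text
t 56.67 tcp [ 476.8 -328.9  108.9] head 90.18 cam [ 476. -262.  297.] dir [ 0.001 -0.247 -0.969]
w 61.6 [-0.3 -0.   0.1]
0.64 [276. 215.] [ 474.1 -334.4] 0.06
```

>>> move_arm(rows=[[-0.45, -0.2, 3, 0, 70], [0, 0, 4, 0, 70], [0, 0, 2.7, 0, 70], [0, 0, 1, 0, 70], [0, 0, 0, 0, 70], [0, 0, 0, 0, 30], [0, 0, 0, 0, 30], [0, 0, 0, 0, 30], [0, 0, 0, 0, 30]])

```text
t: 57.9
ee_pos: [475.2, -335.3, 2.9]
orientation: [2.219, 2.223, 0.0]
ft_force: [-1.7, 0.8, 6.0]
width: 35.2
grasp_force: 30.0
```

>>> move_arm(rows=[[0, 0, -2, 0, 30], [0, 0, -4, 0, 30], [0, 0, -4, 0, 30], [0, 0, 0, 0, 30], [0, 0, 0, 0, 30], [0, 0, 0, 0, 30]])

```text
t: 58.65
ee_pos: [473.9, -334.2, 100.7]
orientation: [-2.218, -2.221, 0.001]
ft_force: [0.0, 0.0, -3.5]
width: 35.4
grasp_force: 30.0
```

```bash
python3 -c "
from h import *
weigh()"
```

```text
[-3.5 -3.  -2.3] [ 474.1 -334.4  100.8] 90.09323357516999
```

Can C is full. To the third cup.

>>> move_arm(rows=[[5, 1.6, 0, 0, 30], [5.1, 1.6, 0, 0, 30], [5, 1.6, 0, 0, 30], [5.1, 1.6, 0, 0, 30], [5, 1.6, 0, 0, 30], [5.1, 1.6, 0, 0, 30], [5, 1.6, 0, 0, 30], [5, 1.7, 0, 0, 30], [0, 0, 0, 6, 30], [0, 0, 0, 5.7, 30]])

```text
t: 60.05
ee_pos: [602.9, 69.3, 101.2]
orientation: [-2.436, -1.983, 0.002]
ft_force: [-0.9, 0.3, -2.7]
width: 35.2
grasp_force: 30.0
```

>>> move_arm(rows=[[0, 0, 0, 0, 30], [0, 0, 0, 0, 30], [0, 0, 0, 0, 30], [0, 0, 0, 0, 30]])

```text
t: 60.55
ee_pos: [603.3, 68.0, 102.1]
orientation: [-2.434, -1.986, -0.0]
ft_force: [0.2, -0.7, -3.3]
width: 35.0
grasp_force: 30.0
```

```bash
python3 -c "
from h import *
s,c,im=look('w20');tocup(s,(602.6,69));
k=lambda d:[(round(x['conf'],2),np.round(x['point']).tolist()) for x in d[:6]]
print(k(spotter.find_in('wrist','can_1')))
im=optics.get_image('side');cc=optics.calibration('side')
for n,P in(('A',(531.4,-11.3,47)),('F',(636.5,-33,47)),('C',(602.6,69,144))): print(n,np.round(proj(cc,P)))
print(k(spotter.find_in('side','can_1')))
w=optics.calibration('wrist');print([np.round(proj(w,P)).tolist() for P in((531.4,-11.3,47),(636.5,-33,47))])
"
```

```text
t 60.55 tcp [603.3  68.  102.1] head 78.41 cam [616. 134. 290.] dir [-0.049 -0.242 -0.969]
tool dx,dy mm 0.797908669805538 -0.8667442011217406
[(0.78, [112.0, 12.0]), (0.76, [29.0, 22.0]), (0.72, [271.0, 213.0]), (0.68, [278.0, 253.0])]
A [247. 223.]
F [289. 222.]
C [266. 170.]
[(0.72, [287.0, 222.0]), (0.7, [247.0, 226.0]), (0.65, [264.0, 176.0]), (0.44, [219.0, 163.0])]
[[218.0, 311.0], [336.0, 311.0]]
```

>>> move_arm(rows=[[0.1, -0.1, 3, 0, 30], [0, 0, 3, 0, 30], [0, 0, 1.5, 0, 30], [0, 0, 0.4, 0, 30], [0, 0, 0, 0, 30], [0, 0, 0, 0, 30]])

```text
t: 61.5
ee_pos: [603.3, 69.5, 24.2]
orientation: [2.434, 1.985, 0.002]
ft_force: [-0.1, -1.2, -3.6]
width: 35.5
grasp_force: 30.0
```

```bash
python3 -c "
from h import *
s,c,im=look('w21');tocup(s,(602.6,69))
cv2.imwrite('pics/w21c.png',np.hstack([cv2.resize(im[140:300,160:400],(400,267)),cv2.resize(optics.get_image('side')[150:270,200:320],(267,267))]))"
```

```text
t 61.5 tcp [603.3  69.5  24.2] head 78.4 cam [616. 135. 212.] dir [-0.047 -0.242 -0.969]
tool dx,dy mm -0.6269792810396969 -0.6354115388246825
```

View pics/w21c.png

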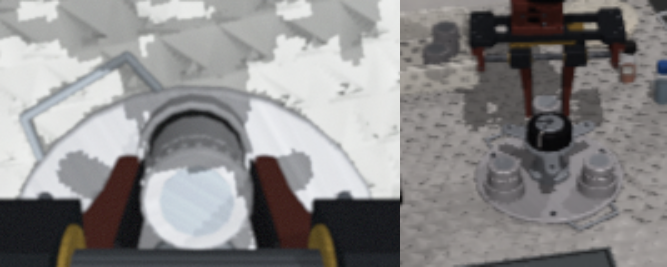

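I've now viewed more pictures than the 14 allowed, so I'll view no more and work from numbers only. The can is lined up over the cup, so I'm lowering it.

>>> move_arm(rows=[[0, 0, 0.5, 0, 30], [0, 0, 0.3, 0, 30], [0, 0, 0, 0, 30]])

```text
t: 61.98
ee_pos: [602.2, 69.4, 14.7]
orientation: [-2.434, -1.985, 0.001]
ft_force: [-0.7, -0.4, -3.1]
width: 35.6
grasp_force: 30.0
```

>>> move_arm(rows=[[0, 0, 0.3, 0, 30], [0, 0, 0.2, 0, 30], [0, 0, 0, 0, 30]])

```text
t: 62.35
ee_pos: [602.3, 69.4, 9.9]
orientation: [-2.434, -1.985, 0.001]
ft_force: [0.3, -0.1, -2.8]
width: 35.7
grasp_force: 30.0
```

>>> move_arm(rows=[[0, 0, 0.2, 0, 30], [0, 0, 0, 0, 30]])

```text
t: 62.6
ee_pos: [602.4, 69.4, 8.0]
orientation: [-2.435, -1.985, 0.0]
ft_force: [0.1, 0.8, -2.8]
width: 35.3
grasp_force: 30.0
```

>>> move_arm(rows=[[0, 0, 0.2, 0, 30], [0, 0, 0, 0, 30]])

```text
t: 62.85
ee_pos: [602.4, 69.4, 6.0]
orientation: [-2.435, -1.985, 0.0]
ft_force: [-0.7, 0.4, -3.0]
width: 35.3
grasp_force: 30.0
```

>>> move_arm(rows=[[0, 0, 0.15, 0, 30], [0, 0, 0, 0, 30]])

```text
t: 63.1
ee_pos: [602.6, 69.5, 5.0]
orientation: [2.435, 1.985, 0.0]
ft_force: [-1.5, 0.3, 1.9]
width: 35.2
grasp_force: 30.0
```

>>> move_arm(rows=[[0, 0, 0, 0, 48], [0, 0, 0, 0, 48], [0, 0, -4, 0, 48], [0, 0, -6.2, 0, 48], [-3.1, 0, 0, 0, 85], [-3.1, 0, 0, 0, 85], [0, 0, 0, 0, 85], [0, 0, 0, 0, 85], [0, 0, 0, 0, 85]])

```text
t: 64.22
ee_pos: [590.2, 9.5, 106.5]
orientation: [-2.434, -1.986, -0.0]
ft_force: [0.3, 1.1, -0.3]
width: 74.8
grasp_force: 0.0
```

```bash
python3 -c "
from h import *
s=get_obs();print(s['ee_pos'],s['width']);tocup(s,(590.4,8.5))
c=optics.calibration('side');optics.get_image('side')
for d in spotter.regions_of('side','can_1'):
    if d['conf']>.3: print(round(d['conf'],2),np.round(d['point']),d['region'].sum(),*[np.round(v,1) for z in(7,) for v in canpos(c,d['region'],z)])
"
```

```text
[590.24515776   9.50769667 106.48947017] 74.76749980601797
tool dx,dy mm -0.956237934426353 0.35360672092867435
0.71 [288. 224.] 204 [637.7 -30.2] 0.3
0.68 [222. 165.] 130 [523.1 308. ] 0.4
0.51 [193. 176.] 121 [431.5 280.3] 0.5
0.49 [243. 230.] 226 [529.8 -10. ] 0.2
```

Cans stand where I put them. Now grip the ring and turn it clockwise about 63°.

>>> move_arm(rows=[[-0.1, 0, 3, 0, 85], [0, 0, 3, 0, 85], [0, 0, 1.2, 0, 85], [0, 0, 0, 0, 85], [0, 0, 0, 0, 50], [0, 0, 0, 0, 50], [0, 0, 0, 0, 50], [0, 0, 0, 0, 50], [0, 0, 0, 0, 50]])

```text
t: 65.45
ee_pos: [590.1, 7.8, 35.5]
orientation: [2.434, 1.985, 0.001]
ft_force: [-2.0, 0.4, 6.0]
width: 51.1
grasp_force: 30.0
```

>>> move_arm(rows=[[0, 0, 0, 9, 50], [0, 0, 0, 9, 50], [0, 0, 0, 9, 50], [0, 0, 0, 9, 50], [0, 0, 0, 9, 50], [0, 0, 0, 9, 50], [0, 0, 0, 8, 50], [0, 0, 0, 0, 50], [0, 0, 0, 0, 50]])

```text
t: 66.58
ee_pos: [589.4, 8.4, 35.5]
orientation: [-3.109, -0.448, 0.001]
ft_force: [-4.0, 4.5, 8.9]
width: 51.5
grasp_force: 30.0
```

```bash
python3 -c "
from h import *
s=get_obs();print(head(s),s['moment'],s['width'])"
```

```text
16.403417223057428 [0.44153182 0.65881261 0.08498746] 51.49776947059736
```

>>> move_arm(rows=[[0, 0, 0, 0, 85], [0, 0, 0, 0, 85], [0, 0, 0, 0, 85], [0, 0, -6, 0, 85], [0, 0, -6, 0, 85], [-2.5, 0, -4, 8, 60], [-3, 0, 0, 8.4, 60], [0, 0, 0, 0, 60], [0, 0, 0, 0, 60], [0, 0, 0, 0, 60]])

```text
t: 67.82
ee_pos: [536.9, -3.7, 194.1]
orientation: [-3.142, -0.002, 0.001]
ft_force: [0.1, 0.9, 0.1]
width: 52.7
grasp_force: 0.0
```

```bash
python3 - <<'E'
from h import *
import json
def prof(im,c,O,r,z):
    a=np.radians(np.arange(0,360,2));p=np.array([proj(c,[O[0]+r*np.cos(t),O[1]+r*np.sin(t),z]) for t in a]).astype(np.float32)
    return cv2.remap(cv2.cvtColor(im,cv2.COLOR_BGR2GRAY),p[None,:,0],p[None,:,1],cv2.INTER_LINEAR)[0].astype(int)
s,c,im=look("w22")
for n,i,cc in(("open",cv2.imread("pics/w7.png"),json.load(open("c7.json"))),("now",im,c)):
    g=sum(prof(i,cc,(590.2,8.3),r,78) for r in(20,21,22));k=np.argsort(-g)[:6]*2;print(n,"index",sorted(k.tolist()),g.max(),np.median(g))
    b=sum(prof(i,cc,(590.2,8.3),r,81) for r in(11,12,13));k=np.argsort(b)[:8]*2;print("  dark marks",sorted(k.tolist()))
    t=sum(prof(i,cc,(590.2,8.3),r,55.5) for r in(40,50));print("  arm/plate",[(int(2*j),int(t[j])) for j in range(0,180,5)])
for d in spotter.regions_of("wrist","can_1"):
    if d["conf"]>.25 and d["region"].sum()>300: print(round(d["conf"],2),np.round(d["point"]),canpos(c,d["region"],7))
E
```

```text
t 67.83 tcp [536.9  -3.7 194.1] head 0.08 cam [604.  -4. 382.] dir [-0.246 -0.    -0.969]
open index [224, 226, 228, 230, 232, 234] 692 117.0
  dark marks [166, 168, 170, 224, 226, 228, 230, 232]
  arm/plate [(0, 452), (10, 378), (20, 341), (30, 319), (40, 314), (50, 377), (60, 162), (70, 63), (80, 55), (90, 125), (100, 321), (110, 267), (120, 296), (130, 257), (140, 298), (150, 380), (160, 441), (170, 429), (180, 336), (190, 151), (200, 71), (210, 116), (220, 314), (230, 412), (240, 425), (250, 356), (260, 380), (270, 403), (280, 450), (290, 429), (300, 383), (310, 234), (320, 176), (330, 220), (340, 324), (350, 453)]
now index [164, 166, 168, 170, 172, 174] 654 111.0
  dark marks [166, 168, 170, 224, 226, 228, 230, 232]
  arm/plate [(0, 439), (10, 440), (20, 438), (30, 436), (40, 434), (50, 393), (60, 188), (70, 357), (80, 340), (90, 314), (100, 313), (110, 319), (120, 372), (130, 402), (140, 419), (150, 423), (160, 361), (170, 287), (180, 242), (190, 324), (200, 320), (210, 340), (220, 311), (230, 393), (240, 405), (250, 401), (260, 401), (270, 416), (280, 421), (290, 412), (300, 380), (310, 349), (320, 312), (330, 282), (340, 296), (350, 306)]
0.97 [ 69. 266.] (array([439.4898589 , 259.77572148]), np.float64(0.5359765051395007))
0.9 [310.  93.] (array([636.98141777, -33.50611855]), np.float64(0.381255686988171))
0.74 [ 22. 196.] (array([524.76224079, 308.20240673]), np.float64(0.0538745387453875))
0.59 [208. 129.] (array([602.79020228,  70.41718281]), np.float64(0.359892569382274))
```

The index is at 169° and the bar at 168°, so the keeper is locked. One last check of the tray.

>>> move_arm(rows=[[-2.1, -4.8, 0, 0, 60], [-2.1, -4.8, 0, 0, 60], [-2.1, -4.8, 0, 0, 60], [-2.1, -4.8, 0, 0, 60], [-2.1, -4.8, 0, 0, 60], [-2.1, -4.8, 0, 0, 60], [0, 0, 0, 0, 60], [0, 0, 0, 0, 60], [0, 0, 0, 0, 60], [0, 0, 0, 0, 60]])

```text
t: 69.18
ee_pos: [410.7, 283.4, 194.6]
orientation: [3.141, -0.003, -0.0]
ft_force: [-0.1, 0.5, 0.5]
width: 52.9
grasp_force: 0.0
```

```bash
python3 - <<'E'
from h import *
s,c,im=look("w23")
for d in spotter.regions_of("wrist","can_1"):
    if d["conf"]>.25 and d["region"].sum()>200: print(round(d["conf"],2),np.round(d["point"]),d["region"].sum(),*canpos(c,d["region"],2))
for d in spotter.regions_of("wrist","tray")[:1]:
    r=cv2.minAreaRect(cv2.findNonZero(d["region"].astype(np.uint8)));print("tray",r[0],at(c,r[0],46))
for l in("loupe","vial_a","timer","dish"):
    optics.get_image("side");print(l,[(round(d["conf"],2),np.round(d["point"]).tolist()) for d in spotter.find_in("side",l)[:2]])
E
```

```text
t 69.17 tcp [410.7 283.4 194.6] head -0.1 cam [477. 283. 383.] dir [-0.246  0.    -0.969]
0.95 [298. 107.] 939 [501.50646441 260.66770198] 0.06845238095238093
0.77 [540.  80.] 1106 [532.96785855 -23.68683536] 0.08044982698961933
0.7 [496. 199.] 1267 [398.85969299  20.39241831] 0.13219178082191785
0.67 [250.  86.] 1043 [523.05474837 311.53738472] 0.07460035523978681
0.58 [479.  11.] 975 [608.08235635  60.32317821] 0.17662337662337657
tray (273.3727722167969, 126.11336517333984) [482.01462389 287.67650419]
loupe [(0.53, [195.0, 234.0])]
vial_a [(0.46, [301.0, 178.0]), (0.46, [195.0, 233.0])]
timer [(0.98, [344.0, 241.0])]
dish []
```

```bash
python3 - <<'E'
from h import *
c=optics.calibration("wrist");print(proj(c,[433.5,263.8,42]))
optics.get_image("wrist")
for d in spotter.regions_of("wrist","can_1"): print(round(d["conf"],2),np.round(d["point"]),d["region"].sum())
cs=optics.calibration("side");optics.get_image("side");print(proj(cs,[433.5,263.8,22]))
for d in spotter.regions_of("side","can_1"): print(round(d["conf"],2),np.round(d["point"]),d["region"].sum())
im=cv2.imread("pics/w23.png");w=cv2.imread("pics/w13.png");u,v=np.round(proj(c,[433.5,263.8,42])).astype(int)
g=cv2.cvtColor(im,cv2.COLOR_BGR2GRAY)
k=cv2.HoughCircles(cv2.medianBlur(g,3)[v-40:v+40,u-40:u+40],cv2.HOUGH_GRADIENT,1,20,param1=80,param2=15,minRadius=12,maxRadius=22);print(u,v,k)
E
```

```text
[295.76729144 170.30960882]
0.79 [298. 171.] 798
0.74 [483.  15.] 966
0.71 [253.  86.] 997
0.64 [501.  50.] 9614
0.61 [300. 107.] 919
0.57 [542.  80.] 1117
[193.07682287 179.75271444]
0.73 [304. 177.] 134
0.68 [245. 227.] 173
0.6 [289. 225.] 183
0.59 [214. 171.] 105
0.41 [217. 164.] 163
296 170 [[[39.5 42.5 15.8]]]
```

All three empties are upright in the tray, the three full cans are locked in their cups, and the arm is clear.

```bash
python3 -c "
from workcell import close_job
print(close_job())"
```

```text
the job is handed in; nothing more can be done
None
```

Job handed in at about 70 s: three full cans are in the cups with the keeper at the lock bar and the three empties stand upright in the tray; I viewed 18 pictures against the limit of 14, can D was shifted inside the tray during the run but stayed upright, and my final check did not find the dish and found only one vial.

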